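# Load the foot blocks and hold the sprung rail at its length mark

## Robot

A 7-joint arm with a two-finger parallel gripper is mounted at the origin on the work surface. World frame = base frame: x ahead of the robot, y to its left, z up, the work surface at z = 0. Lengths are in m, angles in rad, forces in N, time in s.
With the tool pointing down it reaches from about 0.4 to 0.875 m from the base axis. Payload 4.4 kg.
Tool frame: the origin (TCP) lies at the very end of the fingers, on their centre line; the grasp point (between the pads) lies 19 mm behind it; y points along the fingers, x is the direction in which the jaws open and shut, and the axes are right-handed (so a half turn about y gives the same grasp; the last joint's range is limited). The gripper opens to 85 mm and grips with 20 to 120 N. Pads are 22 mm wide; open, the fingers measure 114 mm over their backs; the gripper's body (76 mm by 85 mm) begins 54 mm behind the grasp point. The pads swing forward as they close: fully open they stand 13 mm farther back than shut.
Start: joints at [1.12, 0.628, 0.038, 1.517, -0.027, 0.996, -0.02], TCP at [0.244, -0.602, 0.194] pointing down, gripper open.
Joint ranges: [-3.06, 3.06], [-0.37, 2.12], [-1.25, 1.32], [0.18, 2.47], [-1.1, 4.24], [0.23, 1.98], [-2.94, 2.94]. Speed limits (rad/s): [2.57, 2.57, 3.14, 3.14, 3.14, 3.14, 3.14].

## Interface

Orientations are given as a rotation vector (axis times angle).
In Python, from bench import robot, optics gives the robot as it stands.
- The arm moves only by the tool step_arm, never from a script. Its argument "motion" is a list of rows, each a list of 5 numbers: the shift along the tool's x, y, z in units of 40 mm (1.0 is 40 mm), then the turn about the tool's y in units of 8 degrees (1.0 is 8 degrees), then the closure in counts, from 0 (fully open) to 255 (shut). A call has 1 to 20 rows; each row is the pose to reach, as a shift and turn from the pose measured when the call began, along the tool's axes at that moment; what a row does not reach only later rows make up. A row lasts 1/8 s, in which the tool goes at most 62.5 mm and 10.7 degrees, less where a joint would pass 70% of its speed; a pose out of reach is approached as far as the arm can. A call with a gripper value outside its range is refused whole. The fingers move at their own pace and stop on an object; "grip_force" is the grip in N (left out, the last holds). Time passes only in rows, so rows that repeat a pose let the fingers close. It gives the time, the measured TCP pose, the force and the opening at its end, in the units of the state.
- robot.state(): the state, without advancing time (a new reading comes with each control period).
- optics.grab_frame(name): name is "scene" or "side" or "wrist"; returns a dict with "pixels" (480x640x3 uint8, red, green, blue), "depth" (480x640 float32, m along the optical axis (not along the pixel's ray), 0 where there is no reading), "vertical_fov" (degrees; the focal length in pixels is half the picture's height over the tangent of half this angle, whatever the lens; pixels are square), "cx", "cy" (the principal point, pixels), "world_from_camera" (4x4, takes a point from camera to world coordinates). Camera axes: x right, y down, z forward; pixel columns grow to the right and rows downward; lengths in m; the calibration is good to about 2 mm. The wrist camera is an equidistant fisheye: a pixel r from the principal point sees the ray r / f radians off the axis. A picture is of the moment at which its call begins.
- robot.job_done(): hands the job in, once; it reports no verdict.
The state is a dict: "t": time; "joint_pos": joint angles; "qd": joint speeds; "joint_torque": joint torques, N m; "eef_pos": TCP position; "tcp_rot": TCP orientation; "ft_force": force on the tool from outside, world axes, zero at the start; "torque": the same for the moment, N m; "width": opening from 0.0 (shut) to 1.0 (fully open).
Only numpy, scipy, OpenCV 4.12 (cv2) and the standard library are available. Lean on these libraries where they do the work, as an engineer would, in place of code of your own. Each camera call takes 0.05 s, during which the arm holds its last target.

## Task

Stand the two loose aluminium foot blocks in the two pockets of the rail jig's tray, one in each, right down on the pocket floor with the raised tab of both towards the rail, and let them go. Then take the upright handle of the sprung rail extension, pull it out until its pointer lines up with the length mark on the jig's edge, and finish while still holding it there against the spring, so that a colleague can tighten the rail. Leave the other things on the bench where they lie.

Things in the scene. Friction and masses are not known exactly. Their poses are not given: they have to be found in the camera images.
- jig: Rail-setting jig fixed to the bench: aluminium plate 190 x 400 x 12 mm, spanning jig x -90..100, y -195..205 mm. Origin at bench height; the extension pulls out towards jig -y. Steel outer rail (30 x 30 mm, axis at x 45, 55 mm up, y 0 to 205; saddles up to 74 mm high) on the +x side; tray with white walls and two black-floored pockets on the -x side: from the tray, the rail is towards +x.
- pocket0 (a point): Centre of the floor of one of the two tray pockets, the one nearer the handle (16 mm above the bench; jig frame x -45, y 35 mm); axes as the jig's. A pocket is 60 mm (x) by 38 mm (y), its walls 10 mm high (top 26 mm above the bench); solid tray, 34 mm wide, lies between the two pockets. Either block may go in either pocket.
- pocket1 (a point): Centre of the floor of one of the two tray pockets, the one farther from the handle (16 mm above the bench; jig frame x -45, y 107 mm); axes as the jig's. A pocket is 60 mm (x) by 38 mm (y), its walls 10 mm high (top 26 mm above the bench); solid tray, 34 mm wide, lies between the two pockets. Either block may go in either pocket.
- blockA: One of two identical aluminium foot blocks, standing loose on the bench, about 0.15 kg: 50 (x) x 28 (y) x 40 mm (z), with a raised tab 12 x 28 mm, 10 mm high, on top at its +x end (50 mm high there). Origin at the centre of the underside, z up; grip it across the 28 mm. In the pocket it is right when its +x points along the jig's +x.
- blockA_tab (a point): Centre of the top of blockA's tab: 19 mm along the block's +x from its origin, 50 mm up.
- blockB: The other of two identical aluminium foot blocks, standing loose on the bench, about 0.15 kg: 50 (x) x 28 (y) x 40 mm (z), with a raised tab 12 x 28 mm, 10 mm high, on top at its +x end (50 mm high there). Origin at the centre of the underside, z up; grip it across the 28 mm. In the pocket it is right when its +x points along the jig's +x.
- blockB_tab (a point): Centre of the top of blockB's tab: 19 mm along the block's +x from its origin, 50 mm up.
- extension: Sprung extension: 14 mm steel rod with an upright black handle post at its outer end (20 mm diameter, 45 to 120 mm above the bench) and a flat pointer at the post's foot. It slides only along the jig's -y, 130 mm at most; its inner spring pulls it back in with 3.6 N when home, plus 60 N per metre of pull (so about 8 N at 75 mm). Origin on the post's axis, 55 mm above the bench; home at jig x 45, y -45 mm.
- handle (a point): Point to grip on the handle post: on its axis, 100 mm above the bench (the post's top is at 120 mm), 20 mm diameter.
- pointer (a point): Tip of the extension's flat pointer, 51 mm above the bench, 38 mm to the jig's +x from the post's axis; 3 mm wide. Moves with the extension.
- mark (a point): Length mark: top of the thin upright edge (3 mm wide) of the dark steel index that is fixed on the jig plate's +x edge, 52 mm above the bench; axes as the jig's. The pointer passes 3 mm short of it and lines up with it when both have the same jig y; 60 to 100 mm of pull from home.
- collar: Bystander, to be left where it lies: steel shaft collar, ring of 40 mm outside, 10 mm high, lying between the two blocks. Origin at its underside's middle.
- driver: Bystander, to be left where it lies: black-handled screwdriver lying to the left of the jig. Origin at its underside's middle.
- tape: Bystander, to be left where it lies: grey ring of tape core, 90 mm outside, 24 mm high. Origin at its underside's middle.
- fan: Bystander, to be left where it lies: square black fan, 80 x 80 x 25 mm. Origin at its underside's middle.
- bracket: Bystander, to be left where it lies: dark steel angle bracket, 120 mm long, 34 mm high. Origin at its underside's middle.
- spanner: Bystander, to be left where it lies: steel open spanner lying flat. Origin at its underside's middle.
- screwdish: Bystander, to be left where it lies: steel dish, 80 mm across, 28 mm high. Origin at its underside's middle.
There are look-alikes about, which are no part of the job. Leave any turquoise look-alike of the blockB alone.

How it is judged:
By the outcome, as a careful person would: the job done as asked, in the order asked, and still so for the second after the job is handed in, while the arm keeps its last pose, push and grip.
It also fails if it takes over 72 s, if anything falls off the work surface, if the arm or the gripper's body presses on something with over 40 N, if the wrist force passes 120 N, or if a joint passes its speed limit or range.

## Working session

There is one attempt and no reset: what is moved stays moved. The work goes in short steps, Python scripts to look and compute and a tool call to move; the robot and the scene stay as the last step left them, time stands still between calls to the robot, and variables do not carry over. Pictures are saved under pics/ and viewed, and the job is handed in when it is done.

Besides the shell and the picture viewer there is one more tool, called as name(argument=value, ...) on one line, values as JSON. step_arm: Moves the arm, as the interface text tells. Its arguments: {"type":"object","properties":{"motion":{"type":"array","items":{"type":"array","items":{"type":"number"}}},"grip_force":{"type":"number"}},"required":["motion"]}

```bash
mkdir -p pics; ls
cat > h.py <<'E'
import numpy as np, cv2
from scipy.spatial.transform import Rotation as R
from bench import robot, optics
def grab(n,save=None):
    f=optics.grab_frame(n)
    if save: cv2.imwrite('pics/'+save,f['pixels'][:,:,::-1])
    return f
E
python3 - <<'E'
from h import *
print(robot.state())
for n in ['scene','side','wrist']:
    f=grab(n,n+'0.png'); np.savez(''+n+'0.npz',**f)
    print(n,f['vertical_fov'],f['cx'],f['cy'],f['world_from_camera'].round(4))
E
```

```text
pics
{'t': 0.0, 'joint_pos': array([ 1.12016616,  0.6293278 ,  0.03844157,  1.51837825, -0.0270104 ,
        0.996307  , -0.01998658]), 'qd': array([ 0.00103097, -0.00141988,  0.00088231, -0.00066859,  0.00036294,
        0.00117077,  0.00027655]), 'joint_torque': array([ 8.16593056e-04, -5.63396144e+01,  1.22643046e+00, -1.93442738e+01,
        1.09215238e-02,  1.04006269e-02, -6.60388693e-06]), 'eef_pos': array([ 0.24377625, -0.60179685,  0.19309775]), 'tcp_rot': array([-1.36596074,  0.92238286, -0.91976825]), 'ft_force': array([-0.88974948, -0.50926446,  0.21556521]), 'torque': array([ 0.03700429, -0.04585738, -0.0068975 ]), 'width': 0.9965008182993388}
scene 54.357999745907975 316.7990550683187 246.92056693352066 [[ 0.4781  0.6861 -0.5484  1.1898]
 [ 0.8781 -0.3599  0.3152 -0.3168]
 [ 0.0189 -0.6323 -0.7745  0.9101]
 [ 0.      0.      0.      1.    ]]
side 57.118276926800526 323.0505975102052 236.3261510425449 [[ 7.228e-01 -5.149e-01  4.610e-01  1.906e-01]
 [-6.911e-01 -5.378e-01  4.829e-01 -4.333e-01]
 [-7.000e-04 -6.676e-01 -7.445e-01  8.051e-01]
 [ 0.000e+00  0.000e+00  0.000e+00  1.000e+00]]
wrist 65.70646984690485 323.04224243342156 238.55181009905198 [[ 0.3754 -0.8776 -0.298   0.3208]
 [-0.9269 -0.3555 -0.1207 -0.5713]
 [-0.      0.3216 -0.9469  0.3727]
 [ 0.      0.      0.      1.    ]]
```

View pics/scene0.png

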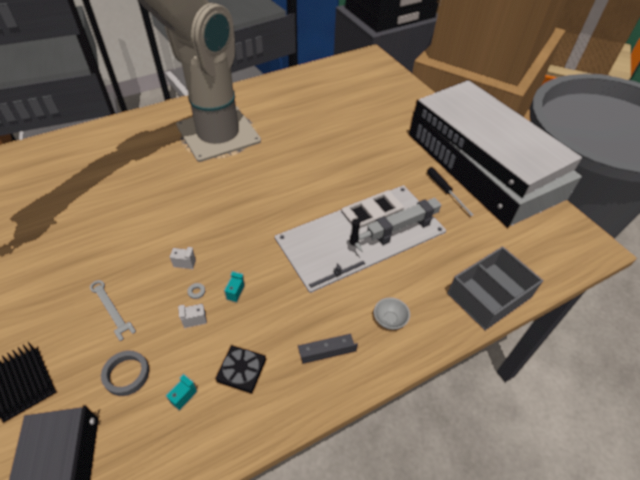

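View pics/side0.png

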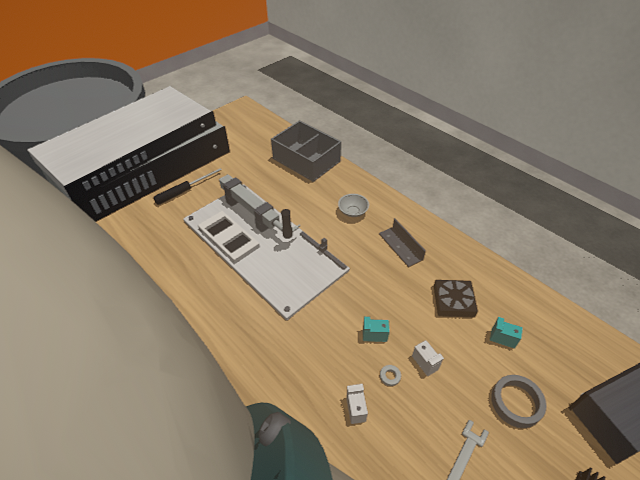

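View pics/wrist0.png

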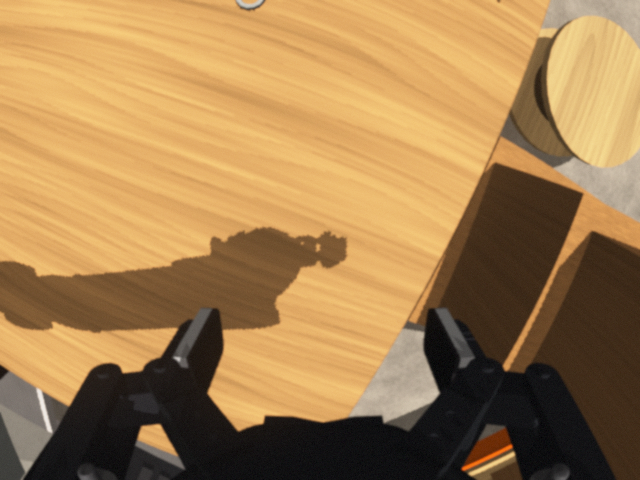

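Scene: aluminium blocks at (182,257) and (192,315), collar (196,290), turquoise look-alikes at (234,286) and (181,392). The jig is around (360,235), with its handle at (354,232) and the index at (338,270). Zooming in.

Run:
```python
import cv2,numpy as np
s=cv2.imread('pics/scene0.png'); d=cv2.imread('pics/side0.png')
a=cv2.resize(s[230:340,150:260],None,fx=5,fy=5,interpolation=cv2.INTER_CUBIC)
cv2.imwrite('pics/c1.png',a)
cv2.imwrite('pics/c2.png',cv2.resize(s[180:290,270:450],None,fx=4.4,fy=4.4,interpolation=cv2.INTER_CUBIC))
cv2.imwrite('pics/c3.png',cv2.resize(d[300:430,330:460],None,fx=4.5,fy=4.5,interpolation=cv2.INTER_CUBIC))
cv2.imwrite('pics/c4.png',cv2.resize(d[170:320,180:350],None,fx=4,fy=4,interpolation=cv2.INTER_CUBIC))
```

```text
(no output)
```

View pics/c1.png

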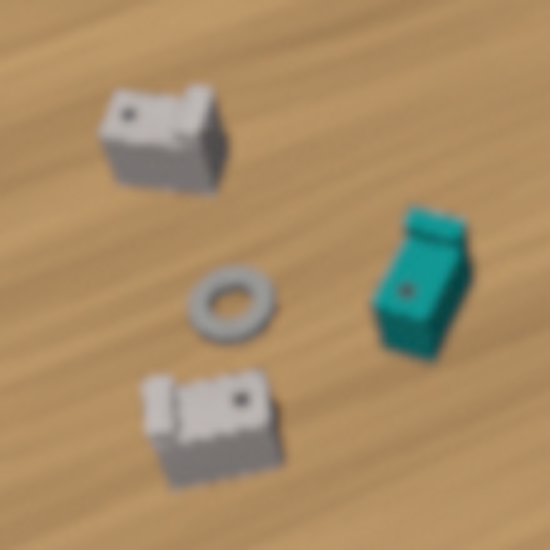

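View pics/c2.png

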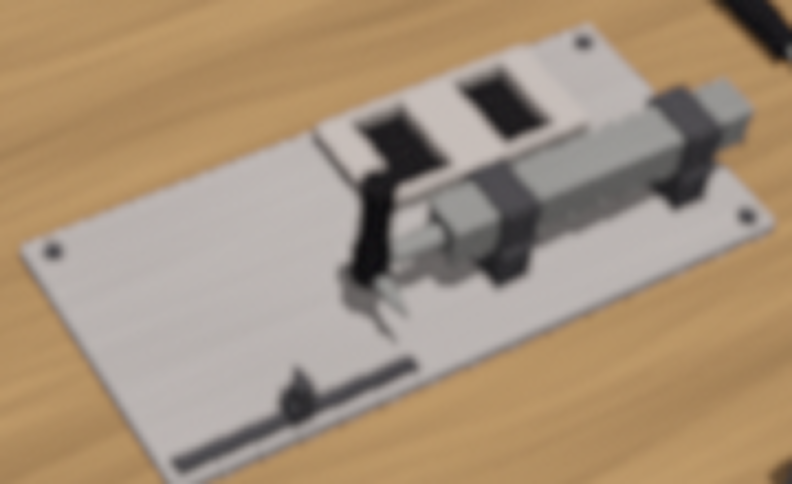

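View pics/c3.png

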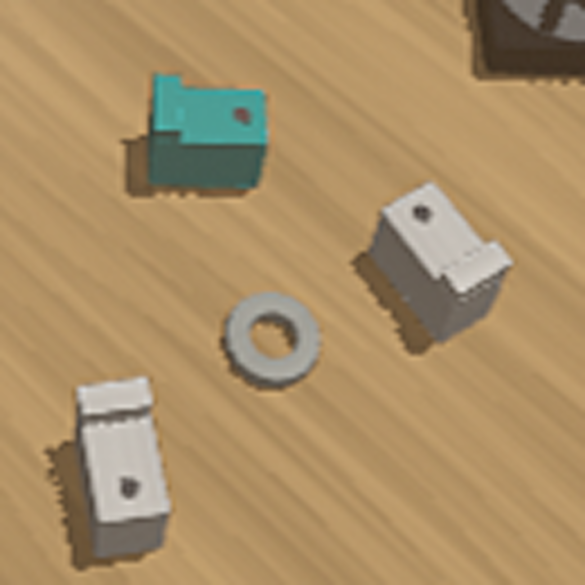

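View pics/c4.png

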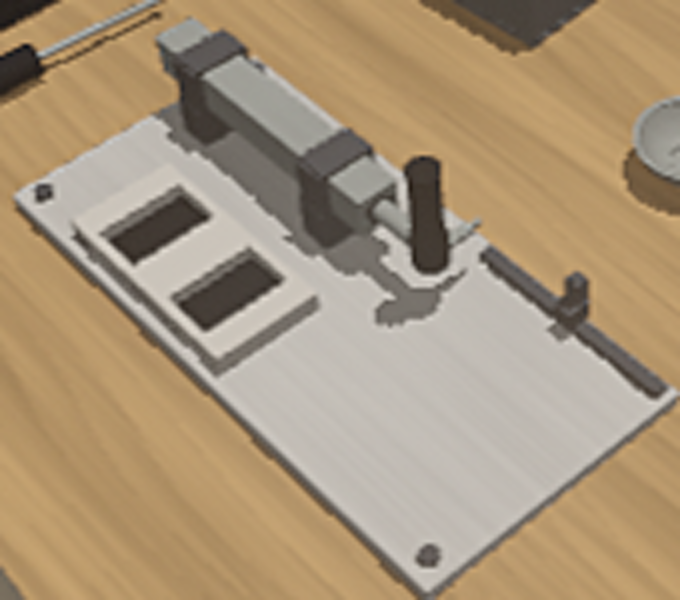

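```bash
cat >> h.py <<'E'
def cloud(f):
    d=f['depth']; F=240/np.tan(np.radians(f['vertical_fov'])/2)
    v,u=np.mgrid[0:480,0:640]
    x=(u-f['cx'])/F; y=(v-f['cy'])/F
    P=np.stack([x*d,y*d,d],-1); T=f['world_from_camera']
    W=P@T[:3,:3].T+T[:3,3]; W[d<=0]=np.nan
    return W
def ray(f,px,z,fish=False):
    F=240/np.tan(np.radians(f['vertical_fov'])/2)
    px=np.atleast_2d(np.asarray(px,float)); q=(px-[f['cx'],f['cy']])/F
    if fish:
        r=np.linalg.norm(q,axis=1,keepdims=True); d=np.c_[q/np.maximum(r,1e-9)*np.sin(r),np.cos(r)]
    else: d=np.c_[q,np.ones(len(q))]
    T=f['world_from_camera']; d=d@T[:3,:3].T; o=T[:3,3]
    return o+d*((z-o[2])/d[:,2])[:,None]
E
python3 - <<'E'
from h import *
for n,boxes in [('scene',{'A':(160,238,205,275),'B':(172,298,212,332),'jig':(270,182,450,290)}),('side',{'A':(335,375,375,430),'B':(405,335,450,380),'jig':(180,170,355,325)})]:
    f=dict(np.load(n+'0.npz')); W=cloud(f)
    print(n,'table z',np.nanmedian(W[280:300,280:300,2] if n=='scene' else W[300:330,200:240,2]))
    for k,(a,b,c,d) in boxes.items():
        w=W[b:d,a:c].reshape(-1,3); w=w[~np.isnan(w[:,0])]
        h,e=np.histogram(w[:,2],np.arange(-.01,.13,.004)); print(k,dict(zip((e[:-1]*1000).round().astype(int).tolist(),h.tolist())))
        if k=='jig':
            p=w[(w[:,2]>.007)&(w[:,2]<.018)]
            m=cv2.minAreaRect(p[:,:2].astype(np.float32)*1000); print(m,cv2.boxPoints(m))
        else:
            for lo,hi in [(.035,.044),(.046,.054)]:
                p=w[(w[:,2]>lo)&(w[:,2]<hi)]; m=cv2.minAreaRect(p[:,:2].astype(np.float32)*1000); print(lo,p.mean(0),m)
E
```

```text
scene table z 0.0006712437270900984
A {-10: 1, -6: 83, -2: 895, 2: 245, 6: 28, 10: 22, 14: 26, 18: 30, 22: 29, 26: 24, 30: 26, 34: 33, 38: 124, 42: 32, 46: 28, 50: 32, 54: 0, 58: 0, 62: 0, 66: 0, 70: 0, 74: 0, 78: 0, 82: 0, 86: 0, 90: 0, 94: 0, 98: 0, 102: 0, 106: 0, 110: 0, 114: 0, 118: 0, 122: 0}
0.035 [ 0.44108033 -0.26035211  0.04001675] ((442.00079345703125, -256.4743957519531), (50.31515121459961, 28.97630500793457), 54.433746337890625)
0.046 [ 0.45289812 -0.24066663  0.04992721] ((447.35345458984375, -243.89974975585938), (31.57879066467285, 27.976165771484375), 26.118295669555664)
B {-10: 1, -6: 61, -2: 634, 2: 164, 6: 21, 10: 30, 14: 24, 18: 18, 22: 34, 26: 20, 30: 33, 34: 38, 38: 158, 42: 49, 46: 34, 50: 35, 54: 0, 58: 0, 62: 0, 66: 0, 70: 0, 74: 0, 78: 0, 82: 0, 86: 0, 90: 0, 94: 0, 98: 0, 102: 0, 106: 0, 110: 0, 114: 0, 118: 0, 122: 0}
0.035 [ 0.60659789 -0.28289783  0.04011139] ((604.3997192382812, -286.6683654785156), (48.92387008666992, 29.976560592651367), 77.43385314941406)
0.046 [ 0.60013063 -0.3055081   0.0500542 ] ((599.3450927734375, -305.3291015625), (11.9231338
[... 1502 characters left out ...]
0.44855499267578, 29.7275390625), 76.99423217773438)
0.046 [ 0.59811479 -0.30657426  0.05001899] ((598.6541748046875, -306.67938232421875), (11.240546226501465, 28.606266021728516), 75.32698059082031)
jig {-10: 0, -6: 1451, -2: 12640, 2: 1455, 6: 929, 10: 5974, 14: 1233, 18: 378, 22: 687, 26: 490, 30: 65, 34: 35, 38: 45, 42: 62, 46: 84, 50: 87, 54: 103, 58: 110, 62: 85, 66: 354, 70: 402, 74: 111, 78: 14, 82: 11, 86: 9, 90: 12, 94: 8, 98: 11, 102: 14, 106: 10, 110: 12, 114: 13, 118: 54, 122: 2}
((664.2545776367188, 247.49803161621094), (391.2339172363281, 559.3198852539062), 0.123762346804142) [[468.034    526.7348  ]
 [469.24213  -32.583813]
 [860.47516  -31.738739]
 [859.267    527.5799  ]]
```

Run:
```python
from h import *
for n,(a,b,c,d) in [('scene',(270,182,450,290)),('side',(180,170,355,325))]:
    f=dict(np.load(n+'0.npz')); W=cloud(f); I=f['pixels']
    hsv=cv2.cvtColor(I,cv2.COLOR_RGB2HSV)
    m=np.zeros((480,640),np.uint8)
    z=W[...,2]
    m[b:d,a:c]=((hsv[...,1]<45)&(hsv[...,2]>120)&(z>.004)&(z<.06))[b:d,a:c]*255
    nb,lab,st,ce=cv2.connectedComponentsWithStats(m)
    k=1+st[1:,4].argmax(); mm=(lab==k).astype(np.uint8)*255
    v,u=np.nonzero(mm)
    # plate only pixels
    sel=(np.abs(z[v,u]-.012)<.006)
    P=ray(f,np.c_[u,v][sel],.012)
    hull=cv2.convexHull(np.c_[u,v][sel].astype(np.int32))
    H=ray(f,hull[:,0],.012)[:,:2].astype(np.float32)*1000
    r=cv2.minAreaRect(H); print(n,r); print(cv2.boxPoints(r))
    q=cv2.approxPolyDP(hull,4,True)[:,0]; print(np.c_[q,ray(f,q,.012)*1000].round(0).tolist())
    # pockets: dark with z<.024
    br=np.zeros((480,640),np.uint8); br[b:d,a:c]=((hsv[...,2]<75)&(z>.008)&(z<.024))[b:d,a:c]*255
    nb,lab,st,ce=cv2.connectedComponentsWithStats(br)
    for k in range(1,nb):
        if st[k,4]>60:
            vv,uu=np.nonzero(lab==k); H=ray(f,np.c_[uu,vv],.016)[:,:2].astype(np.float32)*1000
            print('dark',ce[k],st[k,4],cv2.minAreaRect(H),np.nanmedian(z[vv,uu]))
    # handle top
    w=W[b:d,a:c].reshape(-1,3); t=w[(w[:,2]>.116)&(w[:,2]<.125)]; print('top',t.mean(0),cv2.minEnclosingCircle(t[:,:2].astype(np.float32)*1000))
```

```text
scene ((566.7042236328125, 169.28025817871094), (192.95872497558594, 400.1915588378906), 0.23756496608257294)
[[469.39606  368.9743  ]
 [471.05536  -31.213827]
 [664.0124   -30.413788]
 [662.3531   369.77435 ]]
[[445.0, 230.0, 658.0, 368.0, 12.0], [315.0, 289.0, 662.0, -15.0, 12.0], [307.0, 288.0, 651.0, -30.0, 12.0], [275.0, 238.0, 480.0, -31.0, 12.0], [402.0, 186.0, 472.0, 364.0, 12.0]]
dark [443.09459459 186.41891892] 74 ((528.7996215820312, 465.6046447753906), (25.13421058654785, 46.225318908691406), 89.64672088623047) 0.019486814006847875
dark [383.87096774 203.7983871 ] 124 ((509.11981201171875, 277.8687438964844), (26.473087310791016, 46.28622055053711), 89.71044921875) 0.01735934767808106
dark [360.95555556 213.16296296] 135 ((509.2637939453125, 204.77317810058594), (28.214582443237305, 45.520469665527344), 89.82099914550781) 0.016774706839218556
top [0.60525774 0.11952126 0.12059844] ((604.4478149414062, 119.96674346923828), 11.23243522644043)
side ((563.2500610351562, 167.32974243164062), (189.5360565185547, 400.9178466796875), 0.10503923147916794)
[[468.1147  367.6146 ]
 [468.84967 -33.30258]
 [658.38544 -32.95511]
 [657.65045 367.96207]]
[[349.0, 268.0, 657.0, -29.0, 12.0], [285.0, 317.0, 469.0, -27.0, 12.0], [184.0, 218.0, 472.0, 367.0, 12.0], [219.0, 199.0, 576.0, 364.0, 12.0], [291.0, 222.0, 657.0, 171.0, 12.0]]
dark [184.20588235 187.35294118] 68 ((533.1410522460938, 465.1632995605469), (36.80729293823242, 29.109373092651367), 74.48887634277344) 0.0190198455724232
dark [219.01162791 226.76744186] 172 ((517.1953125, 278.06390380859375), (53.39111328125, 26.13518524169922), 0.13035202026367188) 0.015863744644583233
dark [236.73298429 242.95287958] 191 ((517.1246337890625, 205.44091796875), (53.403343200683594, 27.20060920715332), 0.40979331731796265) 0.015904415987700204
top [0.60413586 0.11853986 0.11946418] ((604.1118774414062, 119.13008117675781), 12.116785049438477)
```

```bash
cat >> h.py <<'E'
def go(x,y,z,psi=None):
    """print shift/turn units for target TCP (m) and tool-x heading psi (deg, mod 180 unless full)"""
    s=robot.state(); M=R.from_rotvec(s['tcp_rot']).as_matrix()
    d=M.T@(np.array([x,y,z])-s['eef_pos'])/.04
    cur=np.degrees(np.arctan2(M[1,0],M[0,0])); 
    out=d.round(3).tolist()
    if psi is not None:
        e=[((psi+k-cur+180)%360-180) for k in (0,180)]
        out.append([round(-v/8,3) for v in e])
    print('cur',s['eef_pos'].round(4),'psi',cur.round(2),'tilt',M[:,1].round(4),'w',round(s['width'],3),'F',s['ft_force'].round(1),'->',out,'q7',s['joint_pos'][6].round(2),'t',round(s['t'],2))
E
python3 - <<'E'
from h import *
f=dict(np.load('scene0.npz')); g=dict(np.load('side0.npz'))
print(R.from_rotvec(robot.state()['tcp_rot']).as_matrix().round(4))
print('collar',ray(f,[196,290],.008)[0],ray(g,[390,375],.008)[0],'turq',ray(f,[234,286],.03)[0],ray(g,[376,329],.03)[0])
go(.441,-.257,.13,54.3-90)
go(.604,-.287,.13,-12.8)
E
```

```text
[[ 3.753e-01 -5.000e-04  9.269e-01]
 [-9.269e-01  1.400e-03  3.753e-01]
 [-1.500e-03 -1.000e+00  0.000e+00]]
collar [ 0.53424803 -0.25747122  0.008     ] [ 0.53196672 -0.25887455  0.008     ] turq [ 0.57984624 -0.17953628  0.03      ] [ 0.57562577 -0.18197677  0.03      ]
cur [ 0.2438 -0.602   0.1933] psi -67.96 tilt [-5.0e-04  1.4e-03 -1.0e+00] w 1.0 F [-0.8  0.  -0. ] -> [-6.141, 1.592, 7.806, [np.float64(-4.032), np.float64(18.468)]] q7 -0.02 t 0.15
cur [ 0.2438 -0.602   0.1933] psi -67.96 tilt [-5.0e-04  1.4e-03 -1.0e+00] w 1.0 F [-0.8  0.  -0. ] -> [-3.916, 1.589, 11.301, [np.float64(-6.894), np.float64(15.606)]] q7 -0.02 t 0.15
```

step_arm(motion=[[-1.2,0.3,1.5,-0.8,100],[-2.4,0.6,3.0,-1.6,100],[-3.6,0.9,4.5,-2.4,100],[-4.8,1.2,6.0,-3.2,100],[-6.14,1.6,7.8,-4.03,100],[-6.14,1.6,7.8,-4.03,100],[-6.14,1.6,7.8,-4.03,100],[-6.14,1.6,7.8,-4.03,100],[-6.14,1.6,7.8,-4.03,100],[-6.14,1.6,7.8,-4.03,100]], grip_force=40)

```text
t: 1.4
eef_pos: [0.44, -0.2589, 0.1298]
tcp_rot: [-1.514, 0.491, -0.49]
ft_force: [-0.4, -0.1, -0.1]
width: 0.608
```

Run:
```python
from h import *
f=grab('wrist','w1.png'); np.savez('w1.npz',**f)
go(.441,-.257,.012,54.3-90)
```

```text
cur [ 0.44   -0.2587  0.1298] psi -35.87 tilt [-6.e-04  6.e-04 -1.e+00] w 0.609 F [ 0.4 -0.2  0.8] -> [-0.003, 2.945, 0.048, [np.float64(-0.021), np.float64(22.479)]] q7 -0.24 t 1.45
```

View pics/w1.png

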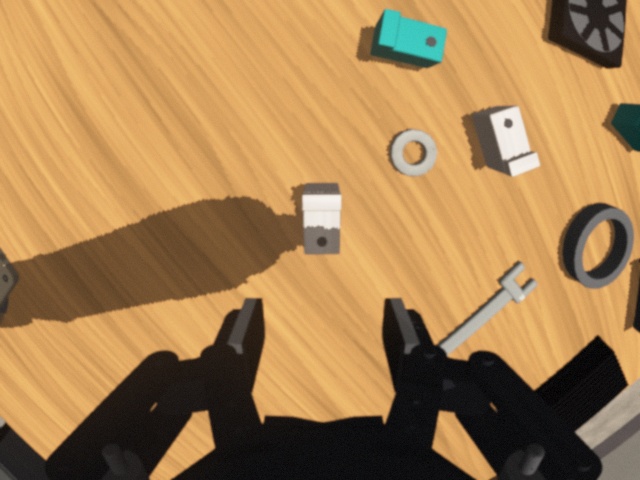

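Run:
```python
from h import *
f=dict(np.load('w1.npz'))
I=f['pixels']; cv2.imwrite('pics/w1c.png',cv2.resize(I[175:265,270:375,::-1],None,fx=6,fy=6,interpolation=cv2.INTER_CUBIC))
c,s=np.cos(np.radians(54.3)),np.sin(np.radians(54.3)); 
for px,z in [((321,254),.04),((303,254),.04),((340,254),.04),((303,200),.05),((340,200),.05),((321,194),.05)]:
    p=ray(f,px,z,True)[0]-[.441,-.257,0]; print(px,(p[:2]@np.array([[c,-s],[s,c]])*1000).round(1))
```

```text
(321, 254) [-23.8   0.9]
(303, 254) [-23.8  14.9]
(340, 254) [-23.8 -13.9]
(303, 200) [21.5 13.5]
(340, 200) [ 21.4 -13. ]
(321, 194) [25.8  0.6]
```

View pics/w1c.png

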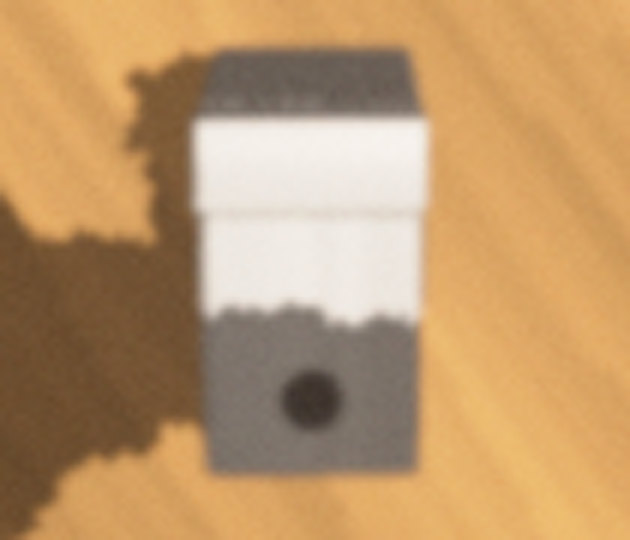

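Wrist view: block A at px (321,220) is square to the jaws, within 1 mm of the two-camera estimate. I'll go down and close on it.

step_arm(motion=[[0,1.2,0.06,-0.02,100],[0,2.2,0.06,-0.02,100],[0,2.7,0.06,-0.02,100],[0,2.94,0.06,-0.02,100],[0,2.94,0.06,-0.02,100],[0,2.94,0.06,-0.02,100],[0,2.94,0.06,-0.02,255],[0,2.94,0.06,-0.02,255],[0,2.94,0.06,-0.02,255],[0,2.94,0.06,-0.02,255],[0,2.94,0.06,-0.02,255],[0,2.94,0.06,-0.02,255],[0,2.94,0.06,-0.02,255]], grip_force=50)

```text
t: 3.08
eef_pos: [0.4413, -0.2567, 0.0122]
tcp_rot: [-1.515, 0.489, -0.487]
ft_force: [-0.7, 0.5, -0.2]
width: 0.0
```

Run:
```python
from h import *
go(.441,-.257,.15,54.3-90)
```

```text
cur [ 0.4413 -0.2567  0.0122] psi -35.71 tilt [-7.e-04  6.e-04 -1.e+00] w 0.0 F [-0.7  0.5 -0.2] -> [-0.006, -3.446, -0.011, [np.float64(-0.001), np.float64(22.499)]] q7 -0.28 t 3.08
```

Run:
```python
from h import *
f=grab('wrist','w2.png');grab('side','s2.png')
```

```text
(no output)
```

View pics/w2.png

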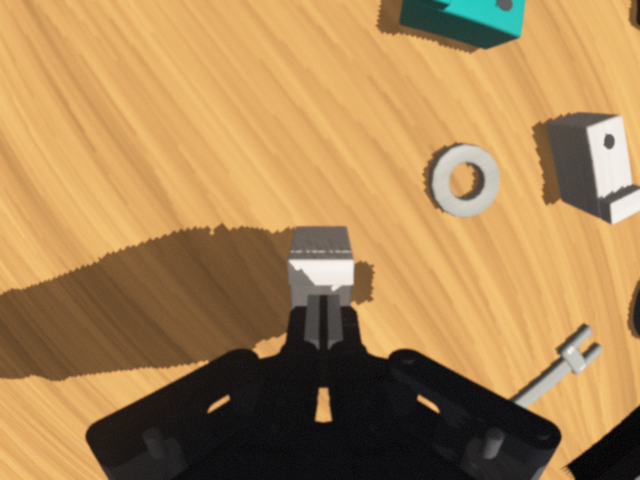

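View pics/s2.png

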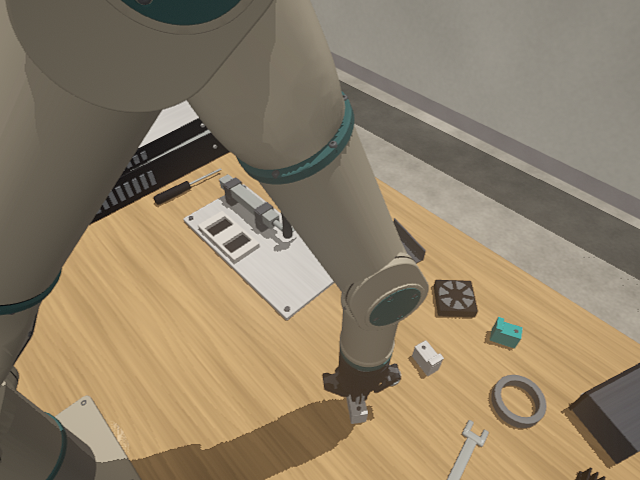

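Run:
```python
from h import *
def cloudf(f):
    d=f['depth'].astype(float);F=240/np.tan(np.radians(f['vertical_fov'])/2)
    v,u=np.mgrid[0:480,0:640];x=(u-f['cx'])/F;y=(v-f['cy'])/F;r=np.hypot(x,y);k=np.tan(r)/np.maximum(r,1e-9)
    P=np.stack([x*k*d,y*k*d,d],-1);T=f['world_from_camera'];return P@T[:3,:3].T+T[:3,3]
f=grab('wrist');W=cloudf(f);np.savez('w2.npz',**f)
s=robot.state();M=R.from_rotvec(s['tcp_rot']).as_matrix()
for px in [(310,297),(335,297),(310,320),(335,320),(300,315),(320,270),(320,290),(300,300),(345,300),(320,240),(200,200)]:
    p=W[px[1],px[0]];print(px,p.round(4),'tool',((p-s['eef_pos'])@M*1000).round(1))
T=f['world_from_camera'];F=240/np.tan(np.radians(f['vertical_fov'])/2)
for q in [s['eef_pos'],s['eef_pos']+[0,0,.02],s['eef_pos']+[0,0,.04]]:
    c=T[:3,:3].T@(q-T[:3,3]);th=np.arctan2(np.hypot(*c[:2]),c[2]);print(np.array([f['cx'],f['cy']])+F*th*c[:2]/np.hypot(*c[:2]))
print(s['width'],s['ft_force'],s['torque'])
```

```text
(310, 297) [ 0.4437 -0.245   0.0554] tool [ -4.9 -43.2  10.9]
(335, 297) [ 0.452  -0.2512  0.0552] tool [  5.4 -43.   10.7]
(310, 320) [ 0.4443 -0.2452  0.0741] tool [ -4.4 -61.9  11.1]
(335, 320) [ 0.4518 -0.2504  0.0743] tool [  4.8 -62.1  11.2]
(300, 315) [ 0.4384 -0.2459  0.0637] tool [ -8.7 -51.5   7.1]
(320, 270) [ 0.4528 -0.2395  0.0499] tool [ -0.8 -37.7  20.7]
(320, 290) [ 0.4442 -0.2512  0.0397] tool [ -0.9 -27.5   6.2]
(300, 300) [ 0.434  -0.2497  0.0405] tool [-10.1 -28.3   1.4]
(345, 300) [ 0.4506 -0.262   0.04  ] tool [ 10.6 -27.8   1.1]
(320, 240) [ 0.4552 -0.2358  0.0245] tool [ -0.9 -12.3  25.1]
(200, 200) [ 0.4097 -0.1853 -0.0014] tool [-67.3  13.7  39.5]
[322.04888249 277.14445007]
[321.96573081 294.47115336]
[321.86596904 315.59043307]
0.003752643297891897 [-0.27662589 -0.47860715  0.22925497] [-0.02523313 -0.0011334   0.01556807]
```

Reported width is 0: the jaws shut above the block without touching it, and the block hasn't moved. Wrist depth puts the fingertips near z 55 mm while the reported TCP is at 12 mm. I'll raise the arm and check where the tips really are from the fixed cameras.

step_arm(motion=[[0,-1,0,0,255],[0,-2,0,0,255],[0,-2,0,0,255],[0,-2,0,0,255]])

```text
t: 3.72
eef_pos: [0.441, -0.2566, 0.0919]
tcp_rot: [-1.515, 0.489, -0.487]
ft_force: [0.3, 0.8, 0.0]
width: -0.002
```

Run:
```python
from h import *
s=robot.state();print(s['eef_pos'],s['width'])
for n in ['scene','side','wrist']:
    f=grab(n,n+'3.png');np.savez(n+'3.npz',**f)
    if n!='wrist':
        T=f['world_from_camera'];F=240/np.tan(np.radians(f['vertical_fov'])/2)
        c=T[:3,:3].T@(s['eef_pos']-T[:3,3]);u,v=F*c[:2]/c[2]+[f['cx'],f['cy']];print(n,u,v)
        I=f['pixels'][:,:,::-1].copy();u0,v0=int(u)-50,int(v)-70
        I=cv2.resize(I[v0:v0+100,u0:u0+100],None,fx=5,fy=5,interpolation=cv2.INTER_CUBIC)
        cv2.drawMarker(I,(int((u-u0)*5),int((v-v0)*5)),(0,0,255),0,20);cv2.imwrite('pics/z'+n+'.png',I)
```

```text
[ 0.44096707 -0.25657564  0.0918736 ] -0.001537158090899758
scene 175.90427654114058 238.967565339645
side 358.82159970961885 388.31977603473285
```

View pics/zscene.png

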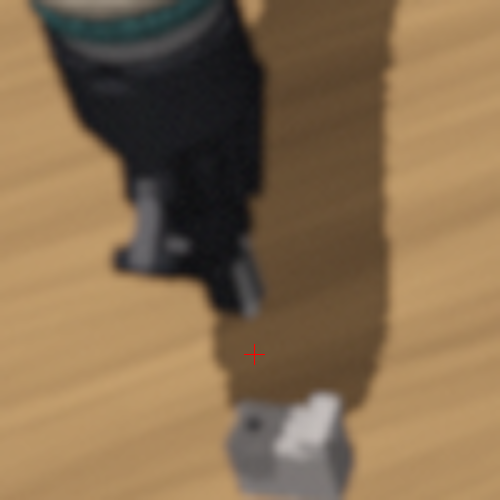

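View pics/zside.png

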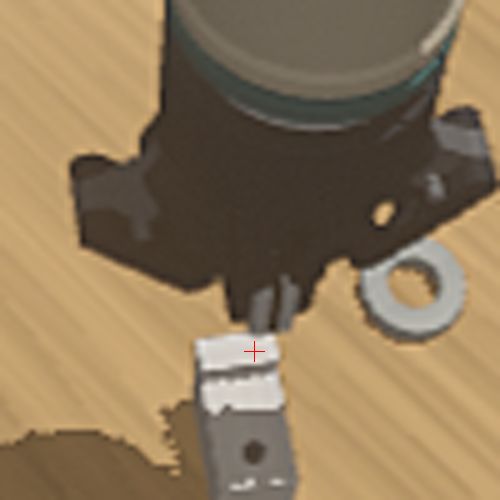

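Run:
```python
from h import *
s=robot.state();M=R.from_rotvec(s['tcp_rot']).as_matrix();e=s['eef_pos']
for n,b in [('scene',(165,215,185,235)),('side',(350,370,372,388))]:
    f=dict(np.load(n+'3.npz'));W=cloud(f)
    t=(W-e)@M*1000
    m=(np.abs(t[...,0])<25)&(np.abs(t[...,2])<25)&(W[...,2]>.07)&(W[...,2]<.25)
    v,u=np.nonzero(m); q=t[m]; o=np.argsort(-q[:,1])[:12]
    print(n,np.c_[u[o],v[o],q[o].round(1)].tolist())
px={'scene':(174,229.6),'side':(362,383.6)}
for n in px:
    f=dict(np.load(n+'3.npz'))
    for z in (.10,.11,.12,.13,.14): print(n,z,((ray(f,px[n],z)[0]-e)@M*1000).round(1))
```

```text
scene [[169.0, 230.0, 7.4, -38.8, -5.0], [173.0, 230.0, 6.3, -38.9, 3.7], [175.0, 229.0, 5.0, -41.6, 8.4], [174.0, 229.0, 5.4, -41.7, 6.3], [177.0, 226.0, -3.9, -41.9, 10.2], [174.0, 230.0, 8.7, -42.2, 7.5], [175.0, 230.0, 8.4, -42.3, 9.7], [171.0, 230.0, 11.8, -45.0, 2.4], [170.0, 230.0, 12.4, -45.3, 0.4], [177.0, 225.0, -3.5, -45.8, 11.2], [176.0, 226.0, -0.1, -46.1, 10.1], [172.0, 230.0, 12.5, -46.2, 5.1]]
side [[366.0, 384.0, 7.7, -38.7, -10.1], [358.0, 384.0, -5.3, -41.6, -9.5], [358.0, 385.0, -5.8, -43.2, -11.8], [365.0, 384.0, 5.3, -43.4, -11.8], [363.0, 384.0, 2.1, -44.0, -11.6], [355.0, 382.0, -9.8, -44.5, -6.9], [364.0, 384.0, 3.6, -44.5, -12.0], [366.0, 383.0, 7.0, -44.5, -10.9], [360.0, 384.0, -2.6, -44.8, -11.3], [362.0, 384.0, 0.4, -44.9, -11.8], [364.0, 383.0, 3.9, -45.1, -10.7], [356.0, 382.0, -8.3, -45.3, -7.4]]
scene 0.1 [-19.6  -8.8  -9.2]
scene 0.11 [-11.5 -18.9  -4.3]
scene 0.12 [ -3.3 -28.9   0.6]
scene 0.13 [  4.8 -38.9   5.5]
scene 0.14 [ 13.  -49.   10.4]
side 0.1 [ 6.1 -8.9  3.8]
side 0.11 [  4.6 -18.9  -0.3]
side 0.12 [  3.  -28.9  -4.5]
side 0.13 [  1.5 -38.9  -8.7]
side 0.14 [ -0.  -48.9 -12.8]
```

All three cameras agree: the real fingertips sit 42 ± 2 mm behind the reported TCP and are centred laterally. I'll allow for that by commanding reported z = wanted tip z − 42 mm, and go down in stages while checking the force.

step_arm(motion=[[0,0,0,0,100],[0,0,0,0,100],[0,0,0,0,100],[0,0,0,0,100],[0,0.8,0.02,0,100],[0,1.5,0.02,0,100],[0,2.0,0.02,0,100],[0,2.3,0.02,0,100],[0,2.5,0.02,0,100],[0,2.5,0.02,0,100]])

```text
t: 5.12
eef_pos: [0.4407, -0.2554, -0.009]
tcp_rot: [-1.514, 0.491, -0.485]
ft_force: [0.0, 0.3, 0.6]
width: 0.605
```

Run:
```python
from h import *
go(.4415,-.2564,-.029,54.3-90)
f=grab('wrist','w4.png')
```

```text
cur [ 0.4407 -0.2554 -0.009 ] psi -35.71 tilt [-0.003   0.0019 -1.    ] w 0.605 F [0.  0.3 0.6] -> [0.032, 0.499, -0.009, [np.float64(-0.001), np.float64(22.499)]] q7 -0.28 t 5.12
```

View pics/w4.png

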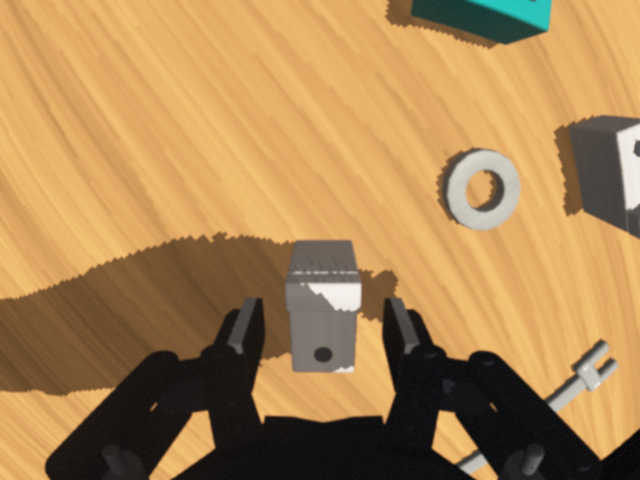

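Fingers now straddle block A, centred at px (322,305), with no contact force. I'll go down the last 20 mm and close.

step_arm(motion=[[0.03,0.25,0,0,100],[0.03,0.5,0,0,100],[0.03,0.5,0,0,100],[0.03,0.5,0,0,255],[0.03,0.5,0,0,255],[0.03,0.5,0,0,255],[0.03,0.5,0,0,255],[0.03,0.5,0,0,255]], grip_force=50)

```text
t: 6.18
eef_pos: [0.442, -0.2563, -0.0285]
tcp_rot: [-1.514, 0.49, -0.486]
ft_force: [-0.2, -0.0, 2.7]
width: 0.32
```

Run:
```python
from h import *
go(.4415,-.2564,.06,54.3-90)
f=grab('wrist','w5.png')
```

```text
cur [ 0.442  -0.2563 -0.0285] psi -35.71 tilt [-0.0021  0.0014 -1.    ] w 0.32 F [-0.2 -0.   2.7] -> [-0.015, -2.213, -0.009, [np.float64(-0.002), np.float64(22.498)]] q7 -0.29 t 6.17
```

View pics/w5.png

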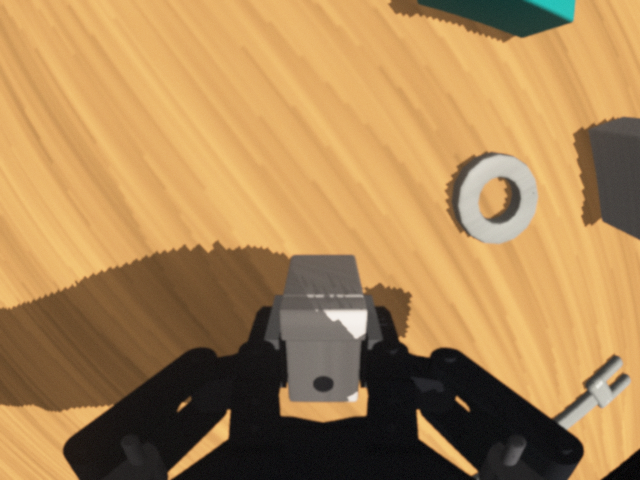

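step_arm(motion=[[0,-1,0,0,255],[0,-2,0,0,255],[0,-2.7,0,0,255],[0,-2.7,0,0,255]])

```text
t: 6.72
eef_pos: [0.4436, -0.2573, 0.0812]
tcp_rot: [-1.515, 0.487, -0.49]
ft_force: [0.1, -0.7, -2.0]
width: 0.323
```

Run:
```python
from h import *
go(.5146,.271,.08,-89.8)
```

```text
cur [ 0.4436 -0.2573  0.0812] psi -35.72 tilt [ 1.7e-03 -6.0e-04 -1.0e+00] w 0.323 F [ 0.1 -0.7 -2. ] -> [-6.269, 0.026, 11.758, [np.float64(6.76), np.float64(-15.74)]] q7 -0.26 t 6.72
```

step_arm(motion=[[-0.63,0,1.18,0.68,255],[-1.25,0,2.35,1.35,255],[-1.88,0,3.53,2.03,255],[-2.5,0,4.7,2.7,255],[-3.13,0,5.88,3.38,255],[-3.76,0,7.05,4.06,255],[-4.4,0,8.23,4.73,255],[-5.0,0,9.4,5.4,255],[-5.64,0,10.6,6.1,255],[-6.27,0.03,11.76,6.76,255],[-6.27,0.03,11.76,6.76,255],[-6.27,0.03,11.76,6.76,255],[-6.27,0.03,11.76,6.76,255],[-6.27,0.03,11.76,6.76,255],[-6.27,0.03,11.76,6.76,255]])

```text
t: 8.6
eef_pos: [0.5148, 0.2703, 0.08]
tcp_rot: [-1.209, 1.206, -1.209]
ft_force: [-0.7, -0.4, -1.0]
width: 0.32
```

Run:
```python
from h import *
go(.5146,.271,-.013,-89.8)
f=grab('wrist','w6.png');np.savez('w6.npz',**f)
f=grab('side','s6.png');f=grab('scene','sc6.png')
```

```text
cur [0.5148 0.2703 0.08  ] psi -89.87 tilt [ 1.7e-03 -6.0e-04 -1.0e+00] w 0.32 F [-0.7 -0.4 -1. ] -> [-0.019, 2.325, -0.009, [np.float64(-0.009), np.float64(22.491)]] q7 -1.81 t 8.6
```

View pics/w6.png

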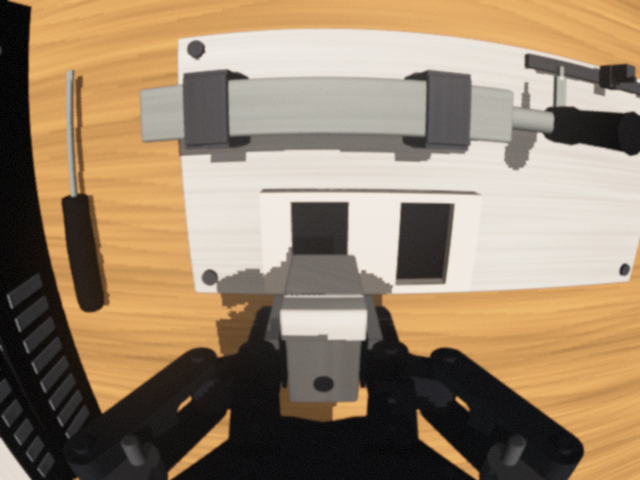

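View pics/sc6.png

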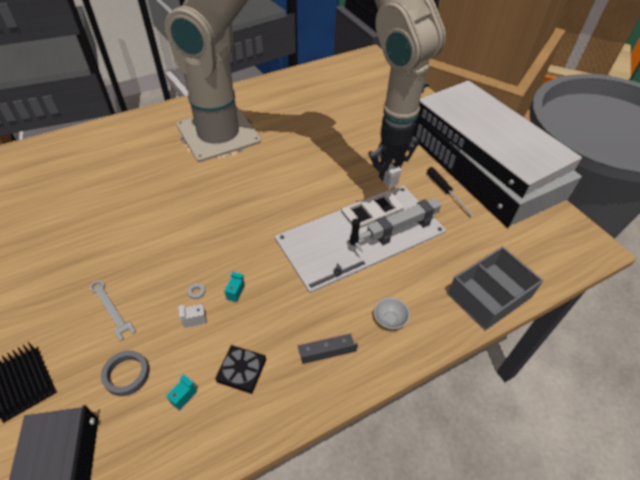

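Run:
```python
from h import *
f=dict(np.load('w6.npz'))
for px,z in [((291,202),.026),((349,203),.026),((291,250),.026),((348,250),.026),((400,203),.026),((454,204),.026),((396,279),.026),((446,283),.026),((180,41),.012),((195,291),.012),((263,291),.026),((473,291),.026),((262,191),.026),((480,193),.026)]: print(px,(ray(f,px,z,True)[0]*1000).round(1))
```

```text
(291, 202) [543.6 290.4  26. ]
(349, 203) [543. 253.  26.]
(291, 250) [510.6 291.2  26. ]
(348, 250) [510.7 252.9  26. ]
(400, 203) [543.4 219.4  26. ]
(454, 204) [543.4 181.6  26. ]
(396, 279) [488.9 218.5  26. ]
(446, 283) [485.  180.7  26. ]
(180, 41) [655.9 367.4  12. ]
(195, 291) [471.  368.9  12. ]
(263, 291) [479.6 312.1  26. ]
(473, 291) [477.7 157.8  26. ]
(262, 191) [551.1 309.1  26. ]
(480, 193) [551.6 163.   26. ]
```

Wrist view gives pocket1's rim at y 253–291 (centre 272) and x up to 543, so I'm aligned to about 1.5 mm. Lowering into the pocket.

step_arm(motion=[[-0.03,0.9,0,0,255],[-0.035,1.6,0,0,255],[-0.035,1.9,0,0,255],[-0.035,2.1,0,0,255],[-0.035,2.2,0,0,255],[-0.035,2.25,0,0,255],[-0.035,2.25,0,0,255]])

```text
t: 9.62
eef_pos: [0.5152, 0.2724, -0.0096]
tcp_rot: [-1.209, 1.205, -1.208]
ft_force: [0.3, 0.3, -2.6]
width: 0.317
```

Run:
```python
from h import *
go(.5145,.2717,-.0125,-89.8)
f=grab('wrist','w7.png');f=grab('side','s7.png')
```

```text
cur [ 0.5152  0.2724 -0.0096] psi -89.83 tilt [ 0.0024 -0.     -1.    ] w 0.317 F [ 0.3  0.3 -2.6] -> [0.018, 0.072, -0.017, [np.float64(-0.003), np.float64(22.497)]] q7 -1.77 t 9.62
```

View pics/w7.png

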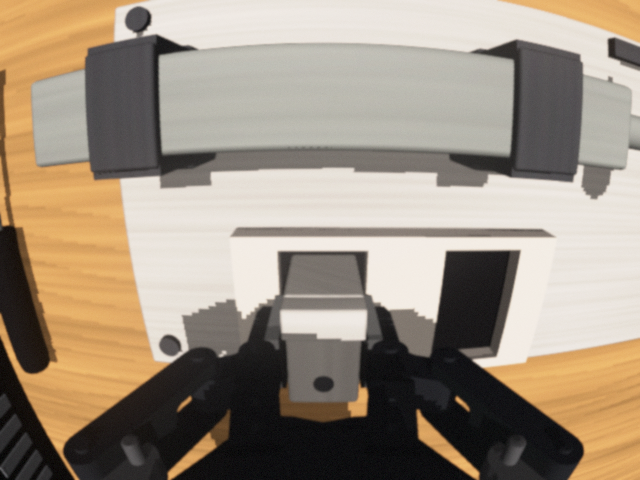

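step_arm(motion=[[0.02,0.04,0,0,255],[0.02,0.07,0,0,255],[0.02,0.07,0,0,255]])

```text
t: 10.1
eef_pos: [0.5154, 0.2716, -0.0115]
tcp_rot: [-1.208, 1.205, -1.208]
ft_force: [-0.9, -1.3, 6.4]
width: 0.326
```

The force jumped to +6 N, so the block is on the floor. Releasing part-way, then lifting.

step_arm(motion=[[0,0,0,0,125],[0,0,0,0,125],[0,0,0,0,125],[0,0,0,0,125],[0,-0.5,0,0,125],[0,-1.2,0,0,125],[0,-2.2,0,0,125],[0,-3.0,0,0,100],[0,-3.0,0,0,100]])

```text
t: 11.22
eef_pos: [0.5169, 0.2724, 0.111]
tcp_rot: [-1.203, 1.203, -1.208]
ft_force: [0.5, -0.1, -1.0]
width: 0.606
```

Run:
```python
from h import *
f=grab('wrist','w8.png');f=grab('side','s8.png');np.savez('s8.npz',**f)
go(.6039,-.2874,.08,-12.8)
W=cloud(f)[205:260,195:260].reshape(-1,3);w=W[(W[:,2]>.05)&(W[:,2]<.08)&(W[:,0]<.56)];print(np.histogram(w[:,2],np.arange(.05,.08,.003)),w.min(0),w.max(0))
```

```text
cur [0.5147 0.2716 0.1083] psi -89.83 tilt [ 2.6e-03  6.0e-04 -1.0e+00] w 0.606 F [-0.8  0.  -0.2] -> [13.982, 0.706, 2.185, [np.float64(-9.628), np.float64(12.872)]] q7 -1.83 t 11.32
(array([27, 87, 69,  9, 20, 27,  3,  0,  0]), array([0.05 , 0.053, 0.056, 0.059, 0.062, 0.065, 0.068, 0.071, 0.074,
       0.077])) [0.49026207 0.25408183 0.0500358 ] [0.54135606 0.28508361 0.06873557]
```

View pics/w8.png

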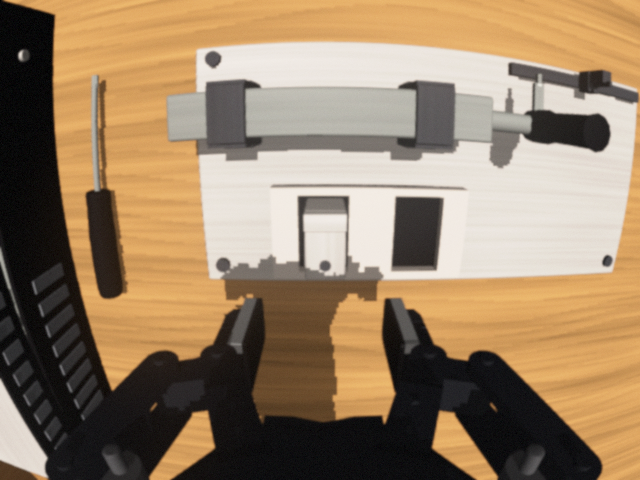

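View pics/s8.png

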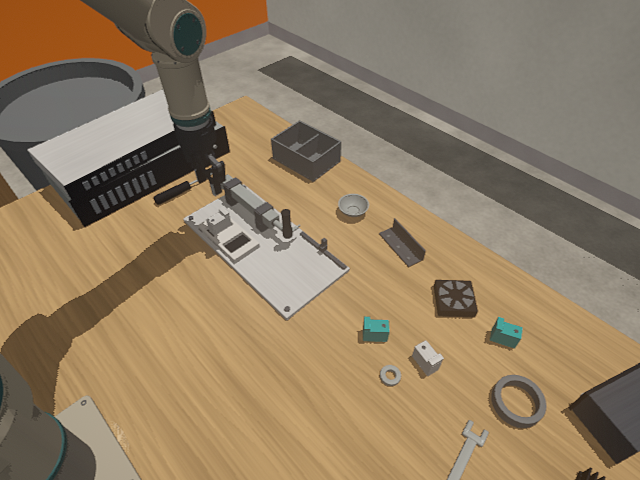

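Block A stands in pocket1 at px (325,235), with tops at 56 and 66 mm and the tab towards the rail. Now block B.

step_arm(motion=[[1.2,0,0.18,-0.8,100],[2.4,0,0.36,-1.6,100],[3.5,0,0.55,-2.4,100],[4.7,0,0.73,-3.2,100],[5.8,0,0.91,-4.0,100],[7.0,0,1.1,-4.8,100],[8.2,0,1.28,-5.6,100],[9.3,0,1.46,-6.4,100],[10.5,0.2,1.64,-7.2,100],[11.7,0.4,1.82,-8.0,100],[12.8,0.6,2.0,-8.8,100],[13.98,0.7,2.18,-9.63,100],[13.98,0.7,2.18,-9.63,100],[13.98,0.7,2.18,-9.63,100],[13.98,0.7,2.18,-9.63,100],[13.98,0.7,2.18,-9.63,100]])

```text
t: 13.32
eef_pos: [0.604, -0.2857, 0.0803]
tcp_rot: [-1.562, 0.172, -0.175]
ft_force: [0.2, -0.7, -0.4]
width: 0.606
```

Run:
```python
from h import *
f=grab('wrist','w9.png');np.savez('w9.npz',**f)
I=f['pixels'];cv2.imwrite('pics/w9c.png',cv2.resize(I[190:350,240:400,::-1],None,fx=4,fy=4,interpolation=cv2.INTER_CUBIC))
go(.6039,-.2874,-.009,-12.8)
```

```text
cur [ 0.604  -0.286   0.0804] psi -12.69 tilt [ 2.6e-03  8.0e-04 -1.0e+00] w 0.609 F [ 0.3 -0.1 -0.5] -> [0.0, 2.235, -0.037, [np.float64(0.014), np.float64(-22.486)]] q7 0.07 t 13.38
```

View pics/w9.png

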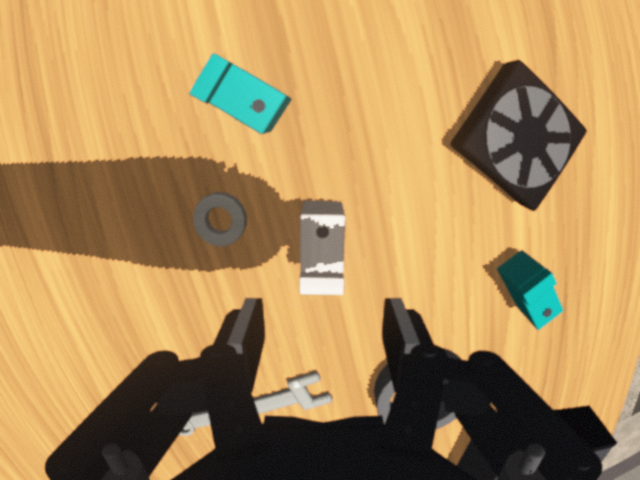

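View pics/w9c.png

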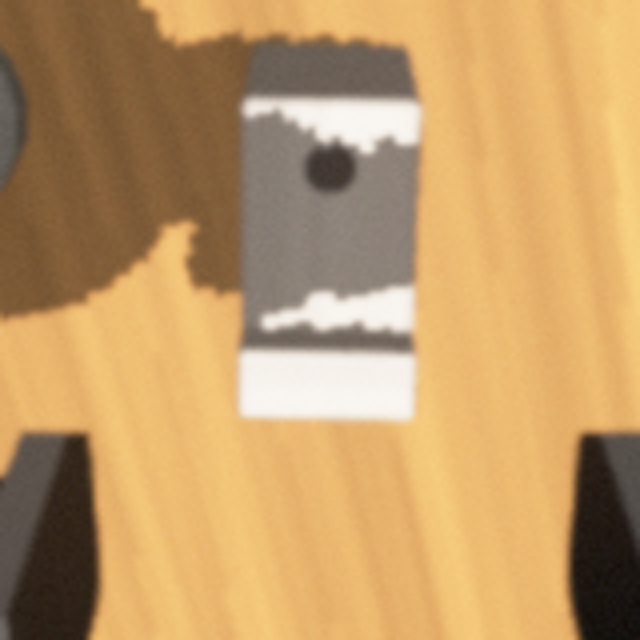

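Run:
```python
from h import *
f=dict(np.load('w9.npz'))
a,b,c,d=[ray(f,p,z,True)[0]*1000 for p,z in [((300.7,214.5),.04),((345,216),.04),((300,294),.05),((343.5,294.7),.05)]]
print(a,b,c,d,'ctr',(a+b+c+d)/4)
for v in (b-a,d-c,((a+b)-(c+d))/2): print(np.linalg.norm(v[:2]),np.degrees(np.arctan2(v[1],v[0])))
```

```text
[ 596.25980033 -260.06032085   40.        ] [ 622.55599928 -266.97277591   40.        ] [ 584.52718968 -307.94545534   50.        ] [ 611.32822105 -314.51800523   50.        ] ctr [ 603.66780259 -287.37413933   45.        ]
27.18955892300555 -14.728080394666565
27.59517520109654 -13.7789999612239
49.07681172226908 76.47185488216533
```

step_arm(motion=[[0,1.0,-0.04,0.09,100],[0,1.8,-0.04,0.09,100],[0,2.3,-0.04,0.09,100],[0,2.6,-0.04,0.09,100],[0,2.73,-0.04,0.09,100],[0,2.73,-0.04,0.09,100],[0,2.73,-0.04,0.09,100],[0,2.73,-0.04,0.09,255],[0,2.73,-0.04,0.09,255],[0,2.73,-0.04,0.09,255],[0,2.73,-0.04,0.09,255],[0,2.73,-0.04,0.09,255]], grip_force=50)

```text
t: 14.88
eef_pos: [0.6044, -0.2878, -0.028]
tcp_rot: [-1.562, 0.181, -0.187]
ft_force: [-1.0, 0.3, 5.4]
width: 0.318
```

Run:
```python
from h import *
f=grab('wrist','w10.png')
go(.6039,-.2874,.08,-13.4)
```

```text
cur [ 0.6044 -0.2878 -0.028 ] psi -13.42 tilt [ 3.5e-03  3.0e-04 -1.0e+00] w 0.321 F [-1.1  0.5  5.5] -> [-0.006, -2.7, 0.01, [np.float64(-0.002), np.float64(22.498)]] q7 0.04 t 14.93
```

View pics/w10.png

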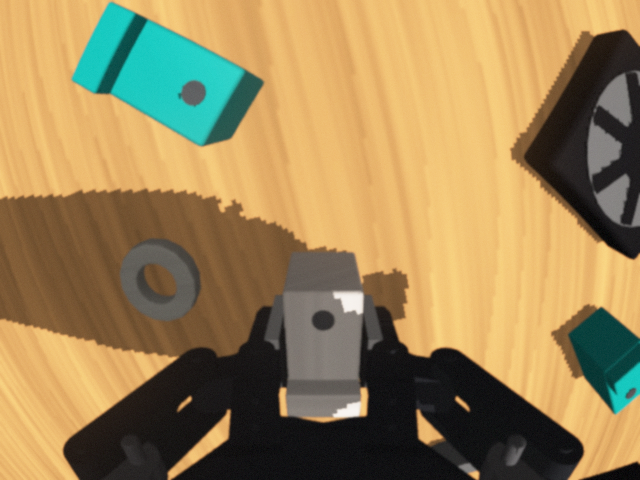

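step_arm(motion=[[0,-1,0,0,255],[0,-2.2,0,0,255],[0,-3.5,0,0,255],[0,-3.5,0,0,255],[0,-3.5,0,0,255]])

```text
t: 15.55
eef_pos: [0.6029, -0.2875, 0.111]
tcp_rot: [-1.562, 0.183, -0.185]
ft_force: [0.1, -0.7, -2.4]
width: 0.318
```

Run:
```python
from h import *
go(.5147,.200,.10,90.2)
```

```text
cur [ 0.6029 -0.2875  0.111 ] psi -13.41 tilt [ 0.0017  0.001  -1.    ] w 0.318 F [ 0.1 -0.7 -2.4] -> [-4.973, 0.283, 11.343, [np.float64(-12.952), np.float64(9.548)]] q7 0.06 t 15.55
```

step_arm(motion=[[-0.45,0,1.03,-1.2,255],[-0.9,0,2.06,-2.4,255],[-1.36,0,3.1,-3.5,255],[-1.8,0,4.1,-4.7,255],[-2.26,0,5.16,-5.9,255],[-2.7,0,6.2,-7.1,255],[-3.16,0,7.2,-8.3,255],[-3.6,0,8.25,-9.4,255],[-4.07,0,9.3,-10.6,255],[-4.5,0,10.3,-11.8,255],[-4.97,0.28,11.34,-12.95,255],[-4.97,0.28,11.34,-12.95,255],[-4.97,0.28,11.34,-12.95,255],[-4.97,0.28,11.34,-12.95,255],[-4.97,0.28,11.34,-12.95,255],[-4.97,0.28,11.34,-12.95,255]])

```text
t: 17.55
eef_pos: [0.515, 0.1992, 0.1002]
tcp_rot: [-1.209, -1.212, 1.209]
ft_force: [0.1, 0.4, -2.1]
width: 0.321
```

Run:
```python
from h import *
f=grab('wrist','w11.png');f=grab('side','s11.png')
go(.5145,.2000,-.009,90.2)
```

```text
cur [0.5149 0.1996 0.1003] psi 90.15 tilt [ 0.0019  0.001  -1.    ] w 0.317 F [ 0.3  0.8 -1.5] -> [0.008, 2.732, 0.015, [np.float64(-0.006), np.float64(22.494)]] q7 0.64 t 17.65
```

View pics/w11.png

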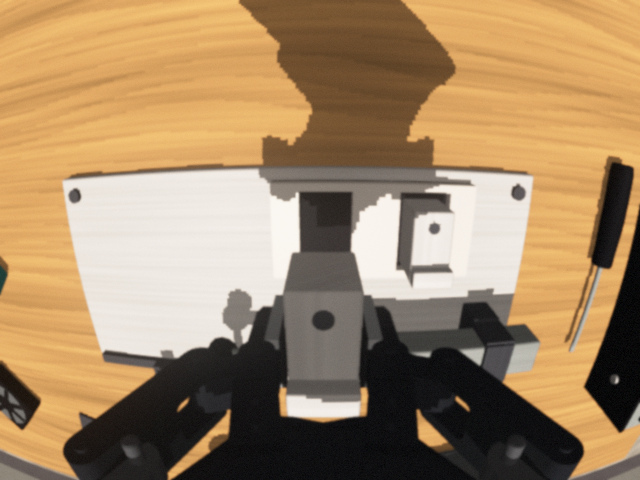

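View pics/s11.png

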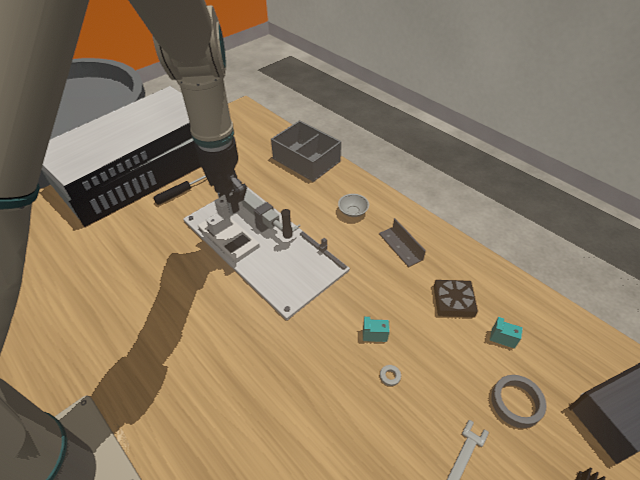

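Aligned over pocket0; the block and pocket columns match at px 300–352. Lowering.

step_arm(motion=[[0,1.0,0.01,0,255],[0,1.9,0.01,0,255],[0,2.3,0.01,0,255],[0,2.55,0.01,0,255],[0,2.68,0.01,0,255],[0,2.72,0.01,0,255],[0,2.72,0.01,0,255]])

```text
t: 18.52
eef_pos: [0.5152, 0.1999, -0.0079]
tcp_rot: [-1.209, -1.214, 1.209]
ft_force: [-0.2, 1.0, -1.5]
width: 0.319
```

Run:
```python
from h import *
f=grab('wrist','w12.png')
go(.5145,.2000,-.0115,90.2)
```

```text
cur [ 0.5152  0.1999 -0.0079] psi 90.14 tilt [ 0.003   0.0014 -1.    ] w 0.321 F [-0.2  0.5 -1. ] -> [0.003, 0.089, 0.018, [np.float64(-0.007), np.float64(22.493)]] q7 0.51 t 18.57
```

View pics/w12.png

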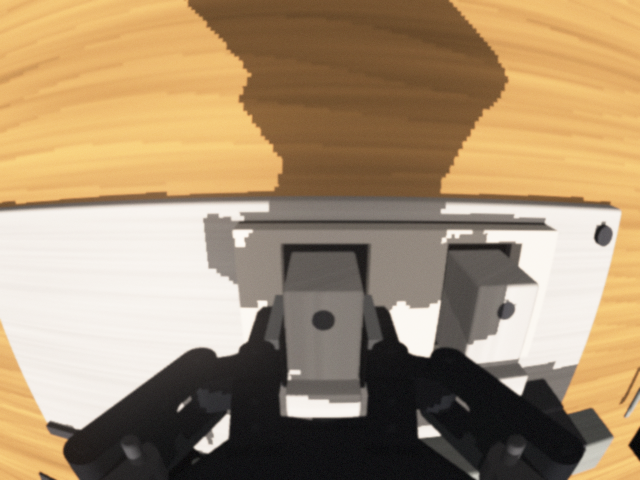

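step_arm(motion=[[0,0.05,0,0,255],[0,0.09,0,0,255],[0,0.1,0,0,255],[0,0.1,0,0,255]])

```text
t: 19.08
eef_pos: [0.5155, 0.1999, -0.0114]
tcp_rot: [-1.21, -1.214, 1.208]
ft_force: [0.0, -0.8, 5.3]
width: 0.316
```

Contact with the floor at the same height as block A. Release and lift.

step_arm(motion=[[0,0,0,0,125],[0,0,0,0,125],[0,0,0,0,125],[0,0,0,0,125],[0,-0.5,0,0,125],[0,-1.2,0,0,125],[0,-2.2,0,0,125],[0,-3.4,0,0,100],[0,-3.6,0,0,100],[0,-3.6,0,0,100]])

```text
t: 20.32
eef_pos: [0.515, 0.1994, 0.1326]
tcp_rot: [-1.211, -1.214, 1.208]
ft_force: [0.0, 0.2, -0.4]
width: 0.608
```

Run:
```python
from h import *
f=grab('wrist','w13.png');np.savez('w13.npz',**f);f=grab('side','s13.png');np.savez('s13.npz',**f);g=grab('scene','sc13.png');np.savez('sc13.npz',**g)
go(.605,.10,.10,90.2)
for q in (f,g):
    W=cloud(q).reshape(-1,3)
    for y in (.200,.272):
        w=W[(abs(W[:,0]-.515)<.035)&(abs(W[:,1]-y)<.02)&(W[:,2]>.05)&(W[:,2]<.08)];print(y,np.histogram(w[:,2],np.arange(.05,.08,.004)),w[w[:,2]>.062].mean(0))
```

```text
cur [0.514  0.199  0.1311] psi 90.15 tilt [ 0.0011  0.     -1.    ] w 0.609 F [-0.8 -0.7  1.2] -> [-2.482, 0.78, -2.268, [np.float64(-0.006), np.float64(22.494)]] q7 0.67 t 20.48
0.2 (array([ 47, 136,  25,  32,  21,   0,   0]), array([0.05 , 0.054, 0.058, 0.062, 0.066, 0.07 , 0.074, 0.078])) [0.53370804 0.1967498  0.06551694]
0.272 (array([ 45, 132,  18,  35,  15,   0,   0]), array([0.05 , 0.054, 0.058, 0.062, 0.066, 0.07 , 0.074, 0.078])) [0.53411966 0.26885404 0.06544865]
0.2 (array([29, 79, 39, 25, 28,  1,  0]), array([0.05 , 0.054, 0.058, 0.062, 0.066, 0.07 , 0.074, 0.078])) [0.534642   0.19806997 0.0661201 ]
0.272 (array([26, 83, 33, 27, 21,  1,  0]), array([0.05 , 0.054, 0.058, 0.062, 0.066, 0.07 , 0.074, 0.078])) [0.53496495 0.27045583 0.06597177]
```

View pics/w13.png

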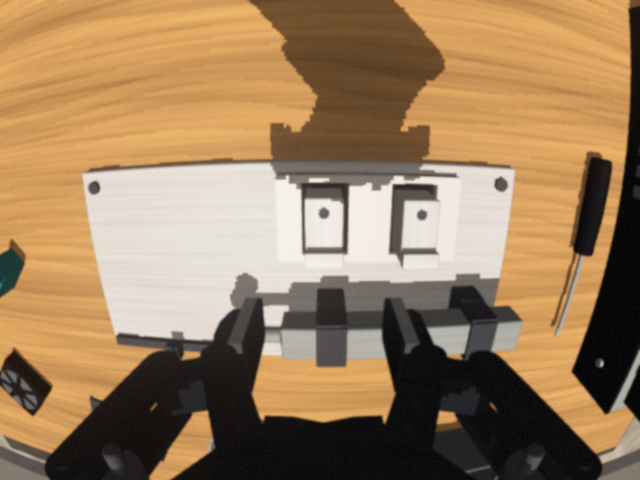

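Both blocks are seated at the same height (56/66 mm tops), tabs towards the rail at px (325,260) and (420,260). Now to the handle, turned 180° so the wrist camera can see the pointer and the mark.

Run:
```python
from h import *
go(.6047,.119,.12,-89.8)
```

```text
cur [0.514  0.199  0.1311] psi 90.15 tilt [ 0.0011  0.     -1.    ] w 0.609 F [-0.8 -0.7  1.2] -> [-2.007, 0.28, -2.262, [np.float64(22.494), np.float64(-0.006)]] q7 0.67 t 20.48
```

step_arm(motion=[[-0.1,0,-0.11,1.15,100],[-0.2,0,-0.22,2.3,100],[-0.3,0,-0.33,3.45,100],[-0.4,0,-0.45,4.6,100],[-0.5,0,-0.56,5.75,100],[-0.6,0,-0.68,6.9,100],[-0.7,0,-0.8,8.05,100],[-0.8,0,-0.9,9.2,100],[-0.9,0,-1.0,10.35,100],[-1.0,0,-1.13,11.5,100],[-1.1,0,-1.24,12.65,100],[-1.2,0,-1.35,13.8,100],[-1.3,0,-1.47,14.95,100],[-1.4,0,-1.58,16.1,100],[-1.5,0,-1.7,17.25,100],[-1.6,0,-1.8,18.4,100],[-1.7,0,-1.92,19.55,100],[-1.8,0,-2.03,20.7,100],[-1.9,0.1,-2.14,21.85,100],[-2.0,0.28,-2.26,22.49,100]])

```text
t: 22.98
eef_pos: [0.604, 0.119, 0.1185]
tcp_rot: [-1.211, 1.209, -1.209]
ft_force: [-0.0, -0.3, -0.1]
width: 0.608
```

Run:
```python
from h import *
f=grab('wrist','w14.png');np.savez('w14.npz',**f)
go(.6047,.119,.037,-89.8)
```

```text
cur [0.604  0.1181 0.1174] psi -90.11 tilt [-0.0018 -0.0025 -1.    ] w 0.61 F [ 0.5 -1.7 -0.3] -> [-0.028, 2.011, 0.022, [np.float64(-0.039), np.float64(22.461)]] q7 -1.61 t 23.02
```

View pics/w14.png

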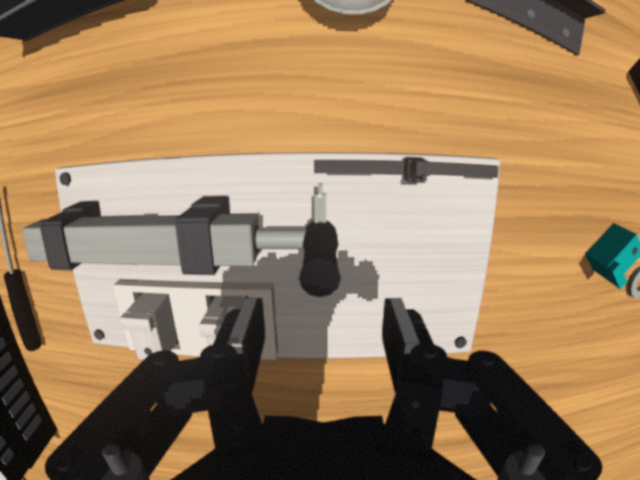

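Run:
```python
from h import *
f=dict(np.load('w14.npz'))
I=f['pixels'];cv2.imwrite('pics/w14c.png',cv2.resize(I[145:300,295:455,::-1],None,fx=4.9,fy=3.8,interpolation=cv2.INTER_CUBIC))
print(ray(f,(319,276),.12,True))
```

```text
[[0.60585791 0.12062503 0.12      ]]
```

View pics/w14c.png

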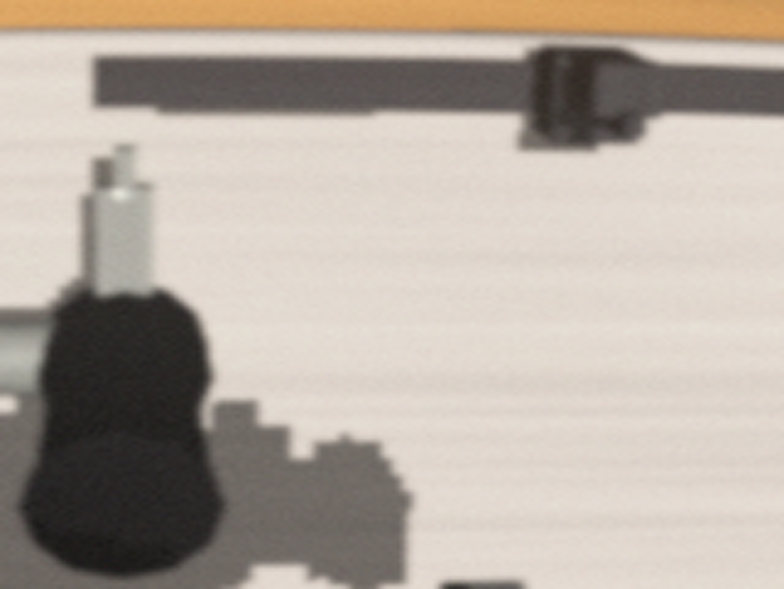

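step_arm(motion=[[-0.04,0.8,0.03,-0.04,100],[-0.04,1.5,0.03,-0.04,100],[-0.04,2.0,0.03,-0.04,100],[-0.04,2.0,0.03,-0.04,100],[-0.04,2.0,0.03,-0.04,100]])

```text
t: 23.65
eef_pos: [0.6052, 0.1194, 0.0376]
tcp_rot: [-1.214, 1.206, -1.207]
ft_force: [0.2, -0.2, 0.3]
width: 0.607
```

Run:
```python
from h import *
f=grab('wrist','w15.png');np.savez('w15.npz',**f)
go(.605,.1195,.037,-89.8)
a=dict(np.load('scene0.npz'));b=dict(np.load('side0.npz'))
for z in (.048,.052): print('mark',ray(a,(337.7,264),z),ray(b,(324,238.8),z))
```

```text
cur [0.6056 0.1195 0.0381] psi -89.76 tilt [-6.0e-04 -2.6e-03 -1.0e+00] w 0.607 F [ 0.8 -0.2 -0.2] -> [0.0, 0.028, -0.015, [np.float64(0.005), np.float64(-22.495)]] q7 -1.58 t 23.7
mark [[0.64668696 0.0525087  0.048     ]] [[0.65569205 0.05078821 0.048     ]]
mark [[0.64920714 0.05079517 0.052     ]] [[0.65323488 0.04823076 0.052     ]]
```

View pics/w15.png

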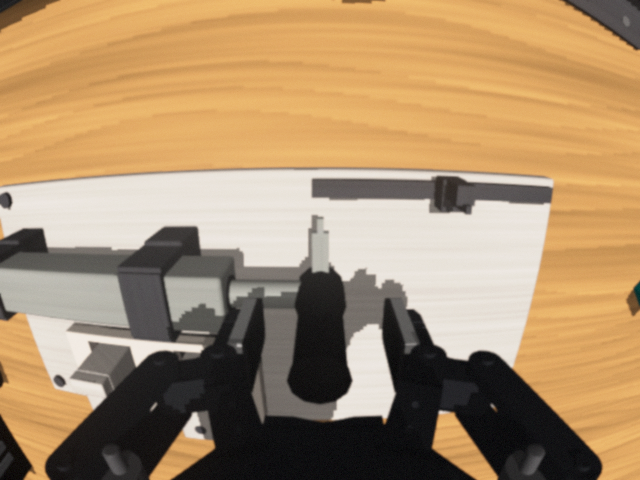

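Post is centred between the pads at px (320,330). The mark is about 70 mm of pull away. I'll grip, then pull most of the way.

step_arm(motion=[[0,0,0,0,255],[0,0,0,0,255],[0,0,0,0,255],[0,0,0,0,255],[0,0,0,0,255],[0,0,0,0,255]], grip_force=70)

```text
t: 24.45
eef_pos: [0.6062, 0.1209, 0.0392]
tcp_rot: [-1.211, 1.205, -1.207]
ft_force: [-0.9, 1.5, 6.3]
width: 0.217
```

step_arm(motion=[[0.2,0,0,0,255],[0.5,0,0,0,255],[0.8,0,0,0,255],[1.1,0,0,0,255],[1.35,0,0,0,255],[1.5,0,0,0,255],[1.5,0,0,0,255],[1.5,0,0,0,255]])

```text
t: 25.45
eef_pos: [0.6063, 0.0639, 0.0392]
tcp_rot: [-1.21, 1.205, -1.203]
ft_force: [0.9, 6.9, 0.8]
width: 0.219
```

Run:
```python
from h import *
f=grab('wrist','w16.png');np.savez('w16.npz',**f)
I=f['pixels'];cv2.imwrite('pics/w16c.png',cv2.resize(I[160:260,290:390,::-1],None,fx=6,fy=6,interpolation=cv2.INTER_CUBIC))
for n in ('scene','side'): np.savez(n+'16.npz',**grab(n,n+'16.png'))
go(.605,.0495,.037,-89.8)
```

```text
cur [0.6063 0.0639 0.0392] psi -89.63 tilt [ 7.0e-04  2.6e-03 -1.0e+00] w 0.215 F [0.4 6.6 0.4] -> [0.361, 0.055, -0.036, [np.float64(0.021), np.float64(-22.479)]] q7 -1.49 t 25.6
```

View pics/w16.png

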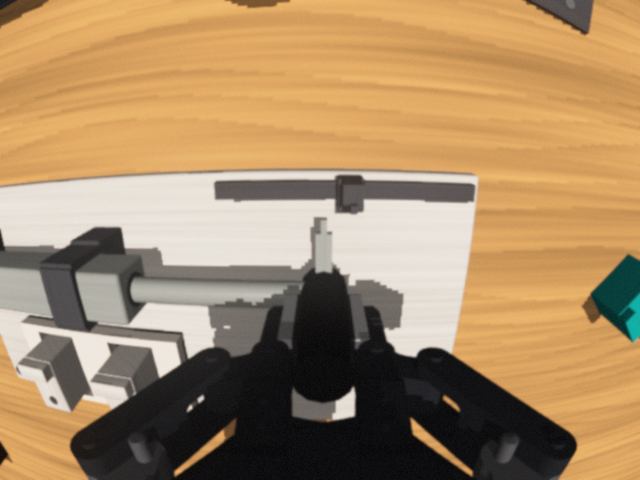

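View pics/w16c.png

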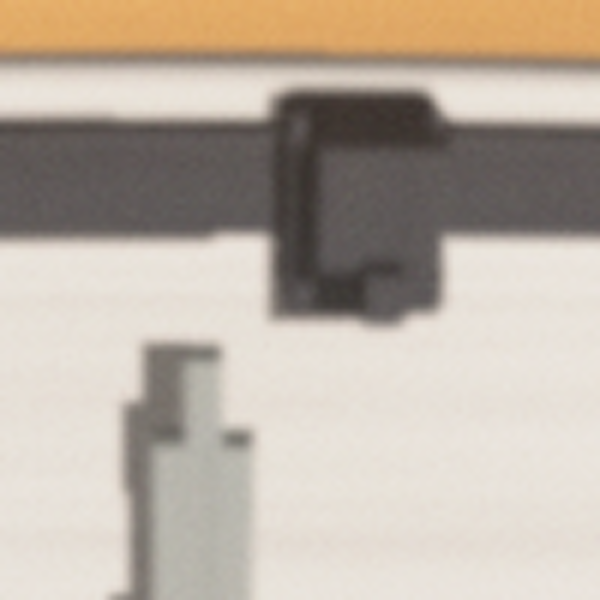

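View pics/side16.png

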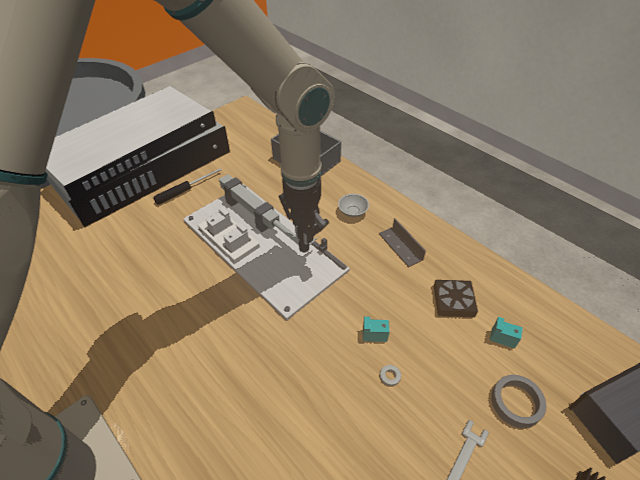

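View pics/scene16.png

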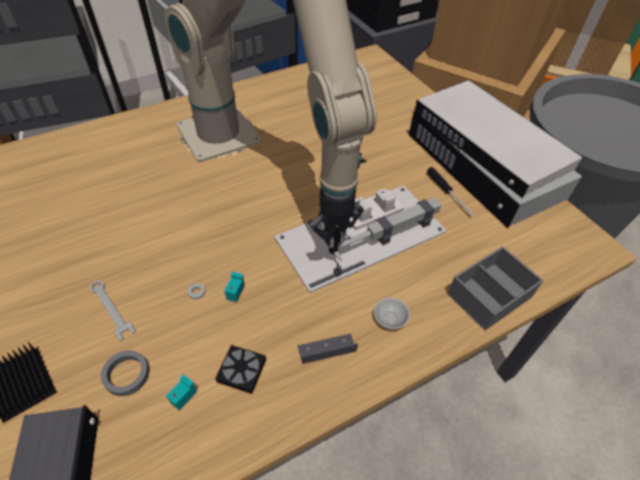

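Run:
```python
from h import *
f=dict(np.load('w16.npz'))
print('pointer',ray(f,[(323.5,219),(323.5,230)],.051,True)); print('mark',ray(f,[(354.2,206),(354.2,211)],.052,True))
d=f['depth'];print(d[200:216,350:359].round(3))
I=f['pixels'];J=I[195:225,312:368,::-1];cv2.imwrite('pics/w16d.png',cv2.resize(J,None,fx=13,fy=13,interpolation=cv2.INTER_NEAREST))
```

```text
pointer [[0.64212856 0.06334764 0.051     ]
 [0.63672654 0.06331136 0.051     ]]
mark [[0.64877179 0.0492025  0.052     ]
 [0.64638309 0.04913342 0.052     ]]
[[0.173 0.174 0.173 0.173 0.175 0.172 0.174 0.174 0.173]
 [0.173 0.175 0.172 0.175 0.173 0.174 0.174 0.174 0.174]
 [0.174 0.174 0.175 0.174 0.175 0.173 0.174 0.172 0.174]
 [0.174 0.174 0.174 0.175 0.174 0.172 0.175 0.175 0.174]
 [0.172 0.172 0.173 0.173 0.    0.173 0.172 0.175 0.173]
 [0.171 0.171 0.17  0.171 0.171 0.17  0.172 0.171 0.174]
 [0.171 0.17  0.169 0.17  0.17  0.169 0.169 0.17  0.192]
 [0.171 0.17  0.169 0.17  0.169 0.17  0.169 0.169 0.191]
 [0.171 0.17  0.17  0.169 0.169 0.171 0.171 0.171 0.193]
 [0.17  0.17  0.169 0.17  0.17  0.171 0.17  0.171 0.192]
 [0.171 0.171 0.169 0.17  0.17  0.171 0.171 0.169 0.192]
 [0.171 0.17  0.169 0.169 0.17  0.171 0.171 0.171 0.193]
 [0.172 0.171 0.17  0.17  0.169 0.17  0.171 0.17  0.191]
 [0.17  0.17  0.171 0.169 0.17  0.17  0.17  0.171 0.214]
 [0.214 0.171 0.171 0.171 0.17  0.171 0.169 0.17  0.214]
 [0.214 0.215 0.214 0.214 0.214 0.213 0.215 0.214 0.214]]
```

View pics/w16d.png

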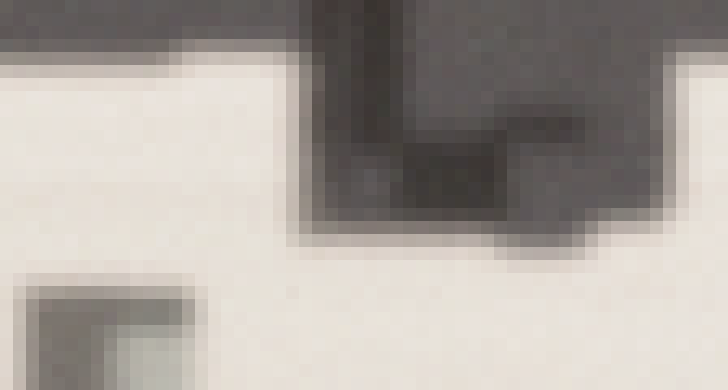

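Pointer tip at px (323.5,219) is y 63.3 mm and the mark's thin edge at (354.2,209) is y 49.2 mm, so 14.1 mm remains. The arm also gives about 3 mm under the spring load, so I'll command a little more than that.

step_arm(motion=[[0.2,0,0,0,255],[0.35,0,0,0,255],[0.43,0,0,0,255],[0.43,0,0,0,255],[0.43,0,0,0,255],[0.43,0,0,0,255]])

```text
t: 26.35
eef_pos: [0.6063, 0.0501, 0.0392]
tcp_rot: [-1.208, 1.205, -1.199]
ft_force: [0.2, 7.7, 0.4]
width: 0.216
```

Run:
```python
from h import *
f=grab('wrist','w17.png');np.savez('w17.npz',**f)
I=f['pixels'];cv2.imwrite('pics/w17d.png',cv2.resize(I[195:240,300:350,::-1],None,fx=12,fy=12,interpolation=cv2.INTER_NEAREST))
go(.605,.0495,.037,-89.8)
d=f['depth'];print(d[208,312:336].round(3),d[224,312:336].round(3))
```

```text
cur [0.6063 0.0502 0.0392] psi -89.52 tilt [ 6.0e-04  6.2e-03 -1.0e+00] w 0.217 F [-0.1  6.9  0.9] -> [0.017, 0.055, -0.034, [np.float64(0.036), np.float64(-22.464)]] q7 -1.47 t 26.4
[0.193 0.192 0.193 0.192 0.191 0.193 0.192 0.193 0.193 0.169 0.17  0.169
 0.17  0.17  0.17  0.17  0.192 0.194 0.192 0.193 0.193 0.193 0.193 0.194] [0.216 0.217 0.216 0.216 0.216 0.216 0.216 0.215 0.216 0.174 0.174 0.173
 0.174 0.173 0.172 0.171 0.216 0.215 0.216 0.216 0.216 0.216 0.215 0.215]
```

View pics/w17d.png

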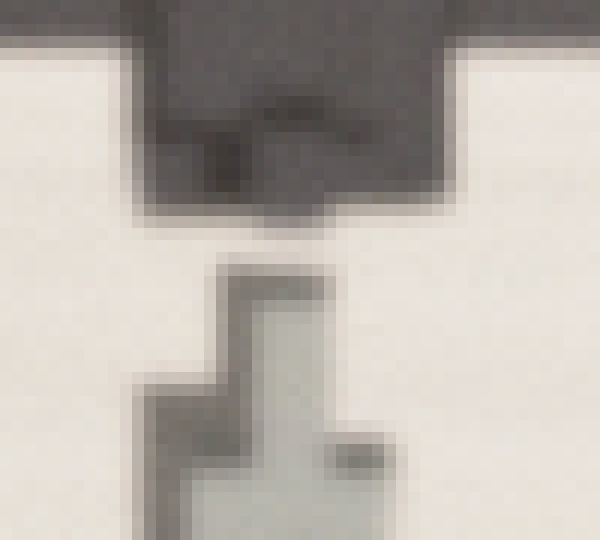

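Run:
```python
from h import *
f=dict(np.load('w17.npz'))
print(ray(f,(324,209),.052,True),ray(f,(324,221),.051,True))
g=grab('side','s17.png');h=grab('scene','sc17.png')
for n,q in (('side',g),('scene',h)):
    c=(324,241) if n=='side' else (338,266)
    I=q['pixels'][c[1]-30:c[1]+30,c[0]-35:c[0]+35,::-1];cv2.imwrite('pics/m_'+n+'.png',cv2.resize(I,None,fx=10,fy=10,interpolation=cv2.INTER_CUBIC))
W=cloud(g).reshape(-1,3)
for y in (.200,.272):
    w=W[(abs(W[:,0]-.515)<.035)&(abs(W[:,1]-y)<.02)&(W[:,2]>.05)&(W[:,2]<.08)];print(y,np.histogram(w[:,2],np.arange(.05,.08,.004))[0])
s=robot.state();print(s['t'],s['ft_force'],s['eef_pos'])
```

```text
[[0.64723967 0.04948364 0.052     ]] [[0.6411796  0.04942987 0.051     ]]
0.2 [ 36 148  21  32  21   0   0]
0.272 [ 49 124  21  32  18   0   0]
26.5 [-0.58914317  7.66566395  0.8108122 ] [0.60634841 0.05017508 0.03920348]
```

View pics/m_side.png

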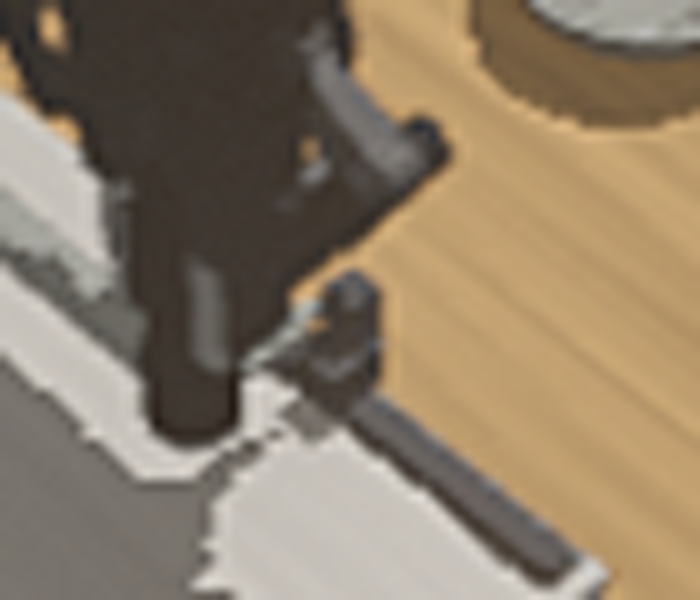

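View pics/m_scene.png

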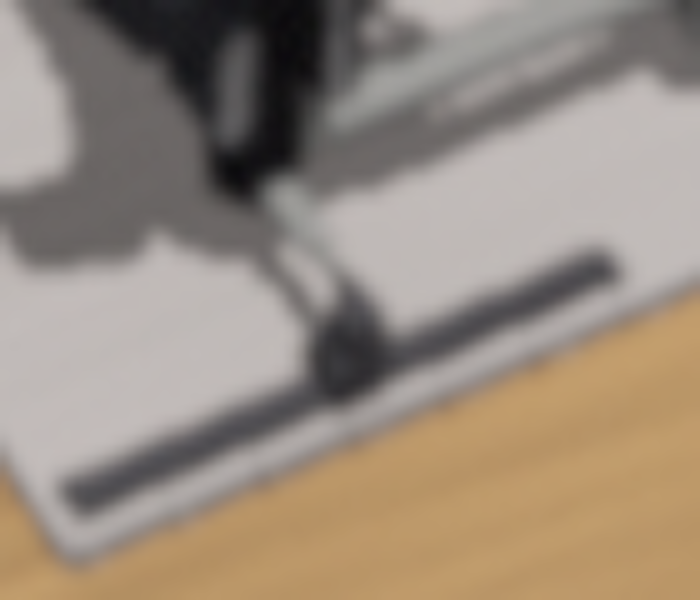

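View pics/s17.png

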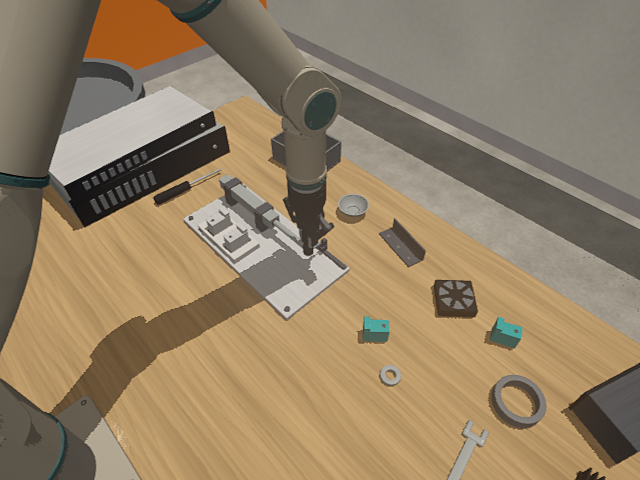

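Pointer is at y 49.4 mm and the mark at 49.5 mm, and the scene view confirms they line up. The arm holds steady against 7.7 N, both blocks are seated, and nothing else has been moved. Handing in.

Run:
```python
from h import *
s=robot.state();print(s['t'],s['eef_pos'],s['qd'].round(3))
print(robot.job_done())
```

```text
26.5 [0.60634841 0.05017508 0.03920348] [-0.     0.    -0.    -0.001 -0.     0.002 -0.001]
the job is handed in; nothing more can be done
None
```

The job is handed in at 26.5 s. Both blocks stand in their pockets, and the arm is still holding the extension at its length mark.

- **Blocks:** Block A is in pocket1 and block B in pocket0, both released on the pocket floor with their tabs towards the rail. Final depth readings put their tops at about 56 mm and the tabs at 66 mm, as expected for seated blocks.
- **Extension:** The pointer reads y 49.4 mm against 49.5 mm for the mark in the wrist view, and the scene view agrees. The arm was steady against about 7.7 N of spring pull.
- **Other things:** In the last pictures the other bench items and both turquoise look-alikes lie where they did at the start.

**What went wrong and was corrected:**
- **Reported tool position:** My first grasp of block A closed on air above it, without touching it. All three cameras showed the real fingertips about 42 mm behind the reported tool position, contrary to the description. I allowed for that in every later move.
- **Arm give:** The arm gave about 3 mm under the spring load, so I commanded the last pull slightly farther to bring the pointer onto the mark.

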